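Put the loose wheel nuts away in the screw-cap canister and dial their number

TASK

Put all the loose steel wheel nuts away in the canister: unscrew its cap, swing the cap's arm clear, drop the nuts in, then swing the cap back over the mouth and screw it down until it stops. Turn the sleeve beside the canister so that its orange pointer stands at the number of nuts inside, clicked into its notch, and leave everything else on the bench where it is.

Things in the scene. Friction and masses are not known exactly. Their poses are not given: they have to be found in the camera images.
- canister: Blue canister fixed on a grey bench plate (110 in x, 300 in y, 10 thick). Origin on the bench under the canister's axis, z up. Outer diameter 84, wall 4, inner floor 15 and rim 90 above the bench. Post of the swing arm: diameter 18, 126 tall, 95 from the canister's axis along +y. Axis of the count sleeve: 125 from the canister's axis along -y.
- cap (a joint): Screw cap on a threaded stem in the swing arm's eye: black flange, diameter 90, rubber plug below (68 wide, 7 into the mouth), orange bar grip on top. 0 = screwed down on its stop; grows anticlockwise seen from above, rising 4 mm per rad, to 2.7. The plug clears the rim from about 1.9; lower, the rim blocks the arm, both out of the mouth and back over it.
- cap_grip (a point): Centre of the orange bar grip of the cap (64 long, 16 wide, 30 tall), 3 above the bar's middle, on the cap's axis; 144 above the bench when the cap is down, the bar's foot 18 lower. x axis along the bar, z up. The bar turns and rises with the cap and travels with the arm.
- swing (a joint): Swing arm that carries the cap, turning on the post: 0 = cap centred over the mouth (a stop), grows anticlockwise seen from above as the arm swings out towards the plate's +x, to 2.2. It stays where it is left. The nuts go in easily from about 1.5.
- swing_mid (a point): Point in the middle of the flat steel arm, 40 from the post's axis, 55 from the cap's axis; the arm is 22 wide and 9 thick, its underside 113 and its top 122 above the bench. -y of the point points along the arm from the post to the cap, +x is the side that leads when it opens.
- tally (a joint): Count sleeve with five click stops: 0, 0.5, 1.0, 1.5, 2.0 rad stand for 0, 1, 2, 3, 4 nuts. Grows as the sleeve is turned clockwise seen from above. A black disc around it has pips: one red for 0, then 1, 2, 3, 4 white pips, clockwise; 2 lies straight towards the plate's +x. An orange pointer on the sleeve shows the value.
- tally_grip (a point): On the axis of the count sleeve at the height to grip, 44 above the bench. The sleeve is a ribbed aluminium cylinder, diameter 46, from 16 to 60 above the bench; black disc around it of diameter 100, top at 14.
- nut0: Steel hexagonal wheel nut, 22 across flats (flats face its own +y and -y and every 60 degrees from there), 25 across corners, 34 tall, about 70 g. Origin at the centre of its underside, z along the nut. Two to four of the nuts are there (nut0 always).
- nut1: Steel hexagonal wheel nut, 22 across flats (flats face its own +y and -y and every 60 degrees from there), 25 across corners, 34 tall, about 70 g. Origin at the centre of its underside, z along the nut. Two to four of the nuts are there (nut0 always).
- nut2: Steel hexagonal wheel nut, 22 across flats (flats face its own +y and -y and every 60 degrees from there), 25 across corners, 34 tall, about 70 g. Origin at the centre of its underside, z along the nut. Two to four of the nuts are there (nut0 always).
- nut3: Steel hexagonal wheel nut, 22 across flats (flats face its own +y and -y and every 60 degrees from there), 25 across corners, 34 tall, about 70 g. Origin at the centre of its underside, z along the nut. Two to four of the nuts are there (nut0 always).
- fitting: Bystander: brass hexagonal fitting, 26 across flats, 24 tall. Origin at the centre of its underside. Not a wheel nut; leave it.
- spanner: Bystander: steel spanner lying flat, 180 long, 8 thick. Origin at its middle, x along it.
- grease_tin: Bystander: yellow tin with a red lid, diameter 72, 60 tall. Origin at the centre of its underside.
- spray_can: Bystander: spray can, diameter 64, 190 tall. Origin at the centre of its underside.
- hammer: Bystander: hammer lying, 260 long. Origin under its middle, x along it.
- tape: Bystander: roll of black tape lying flat, outer diameter 96, 24 tall. Origin at the centre of its underside.

How it is judged:
By the outcome, as a careful person would: the job done as asked, in the order asked, and still so for the second after the job is handed in, with the robot touching nothing.
Of nut1, nut2, nut3 only 1 to 3 are there at a start; the rules pass over those that are not, and their reading is None.
At some moment in a run one of nut0, nut1, nut2, nut3 may be knocked a few centimetres aside while the robot is not near it.
Once in a run the grip may slacken for a moment while it holds something.
It also fails if it takes over 210 s, if anything falls off the work surface, if the arm or the gripper's body presses on something with over 40 N, if the wrist force passes 120 N, or if a joint passes its speed limit or range.

ROBOT

A 6-joint arm with a two-finger parallel gripper is mounted at the origin on the work surface. World frame = base frame: x ahead of the robot, y to its left, z up, the work surface at z = 0. Lengths are in m, angles in rad, forces in N, time in s.
With the tool pointing down it reaches from about 0.275 to 0.725 m from the base axis. Payload 15.9 kg.
Tool frame: the origin (TCP) lies midway between the tips of the shut fingers; the grasp point (between the pads) lies 19 mm behind it (arm.grip_point_offset is the distance from the TCP to the grasp point, in m); z points along the fingers, y is the line along which they close (so a half turn about z gives the same grasp; the last joint's range is limited). The gripper opens to 85 mm and grips with 20 to 120 N. Pads are 22 mm wide; open, the fingers measure 114 mm over their backs; the gripper's body (76 mm by 85 mm) begins 54 mm behind the grasp point. The pads swing forward as they close: fully open they stand 13 mm farther back than shut.
Start: joints at [1.158, 0.213, -0.034, 1.323, 0, 1.571], TCP at [0.201, 0.458, 0.196] pointing down, gripper open.
Joint ranges: [-2.98, 2.98], [-0.74, 1.72], [-1.14, 1.35], [-2.1, 2.04], [-1.57, 1.44], [-3.14, 3.14]. Speed limits (rad/s): [1.89, 1.89, 2.39, 2.57, 3.14, 3.14].

INTERFACE

Orientations are given as a unit quaternion [x, y, z, w].
In Python, from station import arm, eyes gives the robot as it stands.
- The arm moves only by the shell command python3 -m jog 'ROWS' [FORCE]. ROWS is JSON, a list of rows, each a list of 7 numbers: the shift along the tool's x, y, z each as a share of 0.3 m, from -1 to 1, then the turn, a rotation vector about the tool's x, y, z each as a share of 90 degrees, from -1 to 1, then the opening, from 0 (shut) to 1 (fully open). In form: [[x, y, z, wx, wy, wz, grip], ...]. A call has 1 to 12 rows; each row is the pose to reach, as a shift and turn from the pose commanded when the call began, along the tool's axes at that moment; what a row does not reach only later rows make up. A row lasts 1/8 s, in which the tool goes at most 62.5 mm and 10.7 degrees, less where a joint would pass 70% of its speed; a pose out of reach is approached as far as the arm can. A call with a number of a shift or a turn outside -1 to 1 is refused whole. A call with a gripper value outside its range is refused whole. The fingers move at their own pace and stop on an object; FORCE is the grip in N (left out, the last holds). Time passes only in rows, so rows that repeat a pose let the fingers close. It gives the time, the measured TCP pose, the force, the opening and the grip force at its end, in the units of the state.
- arm.get_state(): the state, without advancing time (a new reading comes with each control period).
- eyes.read_camera(name): name is "scene" or "side" or "wrist"; returns a dict with "img" (480x640x3 uint8, red, green, blue), "depth" (480x640 float32, m along the optical axis (not along the pixel's ray), 0 where there is no reading), "camera_matrix" (3x3 intrinsics, pixels), "k1" (the pictures are not rectified: a ray, as slopes to the right and down, at radius r is drawn at 1 + k1 r^2 times it, then the intrinsics apply), "R" (3x3) and "t" (3): a world point X has camera coordinates R X + t. Camera axes: x right, y down, z forward; pixel columns grow to the right and rows downward; lengths in m; the calibration is good to about 2 mm. A picture is of the moment at which its call begins.
- arm.job_done(): hands the job in; it is judged then, once.
The state is a dict: "time": time; "q": joint angles; "qd": joint speeds; "joint_efforts": joint torques, N m; "tcp_pos": TCP position; "tool_rot": TCP orientation; "force": force on the tool from outside, world axes, zero at the start; "wrist_torque": the same for the moment, N m; "finger_gap": finger opening in m; "grip_force": force on a finger pad.
Only numpy, scipy, OpenCV 4.12 (cv2) and the standard library are available. Lean on these libraries where they do the work, as an engineer would, in place of code of your own. Each camera call takes 0.05 s, during which the arm holds its last target. There are 200 camera calls.

## Working session

There is one attempt and no reset: what is moved stays moved. The work goes in short steps, Python scripts to look and compute and a shell command to move; the robot and the scene stay as the last step left them, time stands still between calls to the robot, and variables do not carry over. Pictures are saved under pics/ and viewed, at most 14 in all, crops included, and the job is handed in when it is done.

```bash
ls; mkdir -p pics; python3 - <<'E'
from station import arm, eyes
import cv2,numpy as np
ims=[]
for n in("scene","side","wrist"):
    d=eyes.read_camera(n); np.savez(f"/tmp/{n}0.npz",**d)
    cv2.imwrite(f"pics/{n}0.png",d["img"][:,:,::-1])
    print(n,d["camera_matrix"].tolist(),d["k1"],d["R"].round(3).tolist(),d["t"].round(3).tolist())
print(arm.get_state(),arm.grip_point_offset)
E
```

```text
pics
scene [[591.6137390165476, 0.0, 323.37612080724244], [0.0, 591.6137390165476, 231.7938499956837], [0.0, 0.0, 1.0]] 0.02251853804083911 [[0.811, 0.585, 0.014], [0.44, -0.594, -0.673], [-0.385, 0.552, -0.74]] [-0.451, -0.162, 1.775]
side [[600.1856292720196, 0.0, 315.54629515835967], [0.0, 600.1856292720196, 233.70493534342026], [0.0, 0.0, 1.0]] 0.0024818052498080867 [[0.833, -0.552, 0.025], [-0.279, -0.46, -0.843], [0.477, 0.696, -0.537]] [-0.487, 0.257, 1.148]
wrist [[384.76395698477654, 0.0, 317.14278182015096], [0.0, 384.76395698477654, 241.69022240424266], [0.0, 0.0, 1.0]] -0.008232526320614726 [[0.401, 0.916, -0.001], [0.881, -0.385, 0.273], [0.25, -0.111, -0.962]] [-0.499, -0.036, 0.378]
{'time': 0.15, 'q': array([ 1.15797765e+00,  2.13228953e-01, -3.49105470e-02,  1.32349792e+00,
        1.88076816e-05,  1.57081785e+00]), 'qd': array([ 0.00064172, -0.0013443 ,  0.00114281,  0.00194355,  0.00022566,
        0.00034821]), 'joint_efforts': array([-1.16260620e-03, -6.86403108e+01,  4.87247586e+01,  1.31064851e-02,
       -8.55479630e-05, -1.61623171e-05]), 'tcp_pos': array([0.20047148, 0.45772804, 0.19553869]), 'tool_rot': array([ 2.04957303e-01,  9.78770825e-01, -4.09695228e-04, -9.53898637e-05]), 'force': array([ 0.17491607, -0.87612502,  0.29093229]), 'wrist_torque': array([-0.05117222, -0.06540288, -0.03582487]), 'grip_force': 0.0, 'finger_gap': 0.0852708088375168} 0.0187
```

View pics/scene0.png

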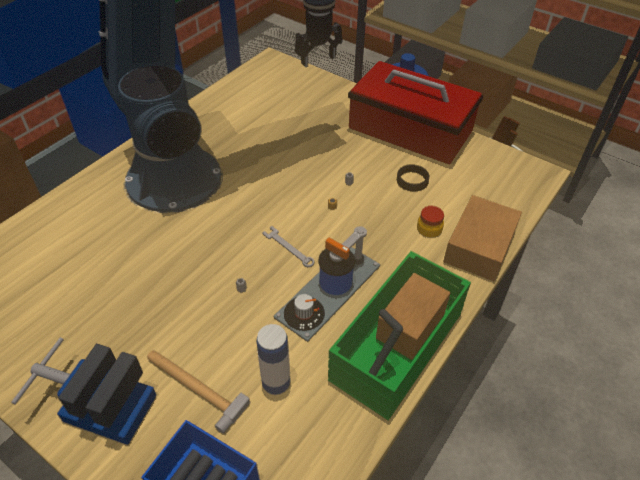

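View pics/side0.png

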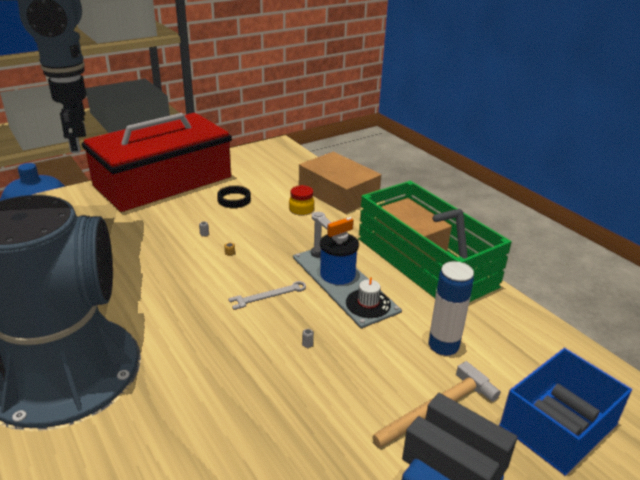

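The scene picture shows two steel nuts at (349,179) and (241,285), and the brass fitting at (333,203). The canister cap is at (337,250), the post at (360,240) and the sleeve at (304,304). The side view shows the same two nuts at (204,229) and (308,338).

```bash
cat > h.py <<'E'
import numpy as np,cv2
from scipy.spatial.transform import Rotation as Ro
def cloud(d):
    K=d["camera_matrix"];k=float(d["k1"])
    v,u=np.mgrid[:480,:640]
    p=np.stack([u,v],-1).reshape(-1,1,2).astype(float)
    s=cv2.undistortPoints(p,K,np.array([k,0,0,0,0.])).reshape(480,640,2)
    z=d["depth"][...,None]
    X=np.concatenate([s*z,z],-1)
    return (X-d["t"])@d["R"]
def px(d,P):
    P=np.atleast_2d(P)
    return cv2.projectPoints(P,cv2.Rodrigues(d["R"])[0],d["t"],d["camera_matrix"],np.array([float(d["k1"]),0,0,0,0]))[0].reshape(-1,2)
def rows(st,goal,R=None):
    """shift (share) of goal TCP from present pose; turn share"""
    R0=Ro.from_quat(st["tool_rot"])
    s=R0.inv().apply(np.array(goal)-st["tcp_pos"])/.3
    w=(R0.inv()*R).as_rotvec()/(np.pi/2) if R is not None else np.zeros(3)
    return s.round(4),w.round(4)
def down(ya):
    """tool pointing down, y axis (closing) at world angle ya"""
    y=np.array([np.cos(ya),np.sin(ya),0]);z=np.array([0,0,-1.]);x=np.cross(y,z)
    return Ro.from_matrix(np.stack([x,y,z],1))
E
python3 - <<'E'
from h import *
big=[]
for n in("scene","side"):
    d=dict(np.load(f"/tmp/{n}0.npz"));C=cloud(d)
    sub=C[...,:];hsv=cv2.cvtColor(d["img"],cv2.COLOR_RGB2HSV)
    nuts={"scene":[(349,179),(241,285),(333,203)],"side":[(204,229),(308,338),(230,249)]}[n]
    for (u,v) in nuts:
        P=C[v-14:v+15,u-14:u+15].reshape(-1,3);H=P[P[:,2]>.012];H=H[np.linalg.norm(H[:,:2]-np.median(H[:,:2],0),axis=1)<.03]
        T=H[H[:,2]>H[:,2].max()-.006]
        print(n,(u,v),len(H),"zmax",H[:,2].max().round(4),"top",T.mean(0).round(4),len(T),"mid",((H.max(0)+H.min(0))/2).round(4))
    for nm,(u,v),w,z0,z1 in [("post",{"scene":(360,235),"side":(319,217)}[n],16,.119,.135),("sleeve",{"scene":(304,300),"side":(369,287)}[n],18,.053,.065)]:
        P=C[v-w:v+w,u-w:u+w].reshape(-1,3);H=P[(P[:,2]>z0)&(P[:,2]<z1)]
        print(n,nm,len(H),np.median(H,0).round(4),((H.max(0)+H.min(0))/2).round(4))
    m=(hsv[...,0]<14)&(hsv[...,1]>200)&(hsv[...,2]>120)
    P=C[m];P=P[(P[:,2]>.1)&(P[:,2]<.2)&(P[:,0]>.3)]
    T=P[P[:,2]>P[:,2].max()-.012];
    if len(P):
        c=T.mean(0);w,V=np.linalg.eigh(np.cov(T[:,:2].T));print("bar",len(P),c.round(4),T[:,2].max(),np.arctan2(V[1,1],V[0,1]))
    P=C[m];P=P[(P[:,2]>.01)&(P[:,2]<.08)&(P[:,0]>.3)]; print("pointer?",len(P),np.median(P,0) if len(P) else 0)
    u,v={"scene":(333,255),"side":(345,265)}[n]
    c=d["img"][v-75:v+75,u-90:u+90]; big.append(cv2.resize(c,None,fx=3.3,fy=3.3,interpolation=2)[:,:,::-1])
cv2.imwrite("pics/crop1.png",cv2.resize(np.hstack(big),(800,340)))
# other small unexplained objects
d=dict(np.load("/tmp/scene0.npz"));C=cloud(d)
m=((C[...,2]>.02)&(C[...,2]<.06)).astype(np.uint8)
n,l,s,c=cv2.connectedComponentsWithStats(m)
for i in range(1,n):
    if 20<s[i,4]<300: print(s[i],C[l==i].mean(0).round(3))
E
```

```text
scene (349, 179) 72 zmax 0.0386 top [0.4351 0.2958 0.0348] 18 mid [0.4329 0.2987 0.0254]
scene (241, 285) 97 zmax 0.0375 top [ 0.438  -0.1917  0.0342] 29 mid [ 0.4385 -0.191   0.0248]
scene (333, 203) 68 zmax 0.0282 top [0.453  0.1851 0.0246] 25 mid [0.4515 0.1862 0.0205]
scene post 205 [0.6248 0.0372 0.122 ] [0.626  0.0335 0.1234]
scene sleeve 267 [ 0.6159 -0.1624  0.0592] [ 0.6146 -0.1625  0.0587]
bar 3036 [0.4861 0.5942 0.1502] 0.1592054629556295 1.8050945856032405
pointer? 91 [0.71732676 0.27393738 0.05925268]
side (204, 229) 97 zmax 0.037 top [0.4311 0.293  0.0338] 30 mid [0.4312 0.2928 0.0246]
side (308, 338) 154 zmax 0.0371 top [ 0.4342 -0.1942  0.0333] 63 mid [ 0.4353 -0.1942  0.0246]
side (230, 249) 89 zmax 0.0301 top [0.4501 0.1812 0.0257] 18 mid [0.4492 0.1817 0.0211]
side post 145 [0.6198 0.0409 0.1219] [0.6131 0.0179 0.1263]
side sleeve 268 [ 0.6095 -0.1674  0.0592] [ 0.612  -0.1652  0.0587]
bar 2647 [0.454  0.6036 0.149 ] 0.15600509693435544 -3.0799513718228377
pointer? 188 [0.71717376 0.27141903 0.05998814]
[218   0  18  12 147] [-0.537  0.84   0.039]
[627  45  13  13 101] [0.903 1.487 0.039]
[198 144   6  10  22] [0.006 0.119 0.035]
[397 164  32  23 210] [0.582 0.419 0.024]
[345 172   9   8  54] [0.436 0.296 0.03 ]
[328 198   9   7  36] [0.452 0.185 0.024]
[354 249  10  13  91] [0.629 0.054 0.035]
[236 278  10  10  79] [ 0.439 -0.192  0.03 ]
[448 294   8  11  52] [0.89  0.066 0.041]
[376 326  14  16 116] [ 0.807 -0.119  0.041]
[369 367   9  10  34] [ 0.847 -0.22   0.055]
[261 371  29  21 246] [ 0.689 -0.36   0.04 ]
[251 469   9  11  48] [ 0.78  -0.535  0.045]
```

View pics/crop1.png

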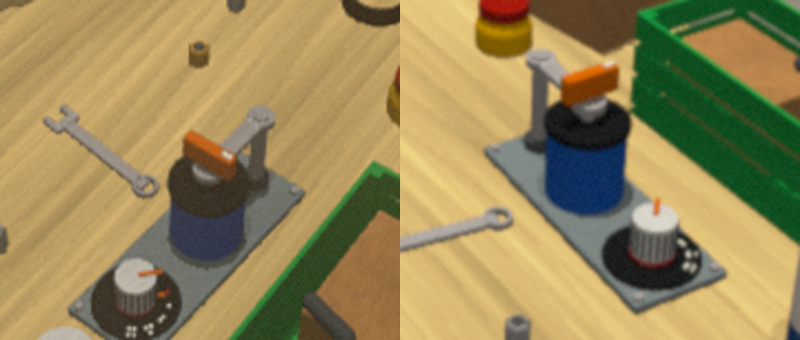

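View pics/wrist0.png

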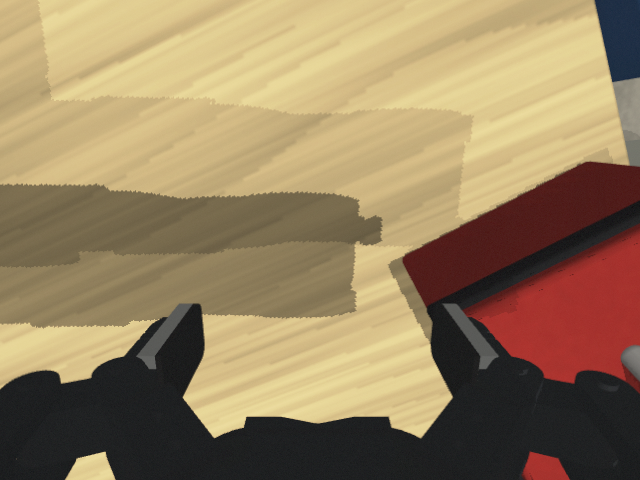

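Crops: the bar is orange with its long axis diagonal to the arm, and the pointer is on the red-pip side. The wrist view is empty apart from the red toolbox. Next I'll measure the bar and plate axis and fly over for a top view.

```bash
python3 - <<'E'
from h import *
from station import arm
for n in("scene","side"):
    d=dict(np.load(f"/tmp/{n}0.npz"));C=cloud(d);hsv=cv2.cvtColor(d["img"],cv2.COLOR_RGB2HSV)
    B=(C[...,0]>.5)&(C[...,0]<.72)&(C[...,1]<.12)&(C[...,1]>-.25)
    o=B&(hsv[...,1]>150)&(hsv[...,0]<16)&(hsv[...,2]>90)
    P=C[o&(C[...,2]>.146)];T=P[P[:,2]>.151]
    r=cv2.minAreaRect((T[:,:2]*1000).astype(np.float32));print(n,"bar",len(T),T.mean(0).round(4),r)
    P=C[B&(C[...,2]>.085)&(C[...,2]<.108)]; print("flange",len(P),((P.max(0)+P.min(0))/2).round(4),P.min(0).round(3),P.max(0).round(3))
    P=C[o&(C[...,2]>.05)&(C[...,2]<.1)&(C[...,1]<-.1)];print("pointer",len(P),P.mean(0).round(4) if len(P) else 0)
st=arm.get_state()
print(rows(st,[.33,.2,.36],down(np.pi/2)),rows(st,[.33,.2,.36],down(-np.pi/2)))
E
```

```text
scene bar 111 [ 0.618  -0.0394  0.1547] ((621.2482299804688, -37.96624755859375), (18.299514770507812, 62.68918228149414), 84.23249816894531)
flange 646 [ 0.6199 -0.0117  0.0958] [ 0.574 -0.083  0.085] [0.665 0.06  0.106]
pointer 14 [ 0.6254 -0.1488  0.0597]
side bar 109 [ 0.6133 -0.0428  0.1546] ((616.1495971679688, -41.64474868774414), (16.101320266723633, 60.946659088134766), 86.66203308105469)
flange 723 [ 0.6192 -0.0114  0.0957] [ 0.572 -0.087  0.085] [0.666 0.064 0.106]
pointer 9 [ 0.6258 -0.1506  0.0597]
(array([-0.7402, -0.6141, -0.5477]), array([-5.000e-04, -1.000e-04, -2.628e-01])) (array([-0.7402, -0.6141, -0.5477]), array([-2.0000e-04,  7.0000e-04,  1.7372e+00]))
```

```bash
python3 -m jog '[[-0.74,-0.61,-0.55,0,0,-0.26,1],[-0.74,-0.61,-0.55,0,0,-0.26,1],[-0.74,-0.61,-0.55,0,0,-0.26,1],[-0.74,-0.61,-0.55,0,0,-0.26,1],[-0.74,-0.61,-0.55,0,0,-0.26,1],[-0.74,-0.61,-0.55,0,0,-0.26,1],[-0.74,-0.61,-0.55,0,0,-0.26,1],[-0.74,-0.61,-0.55,0,0,-0.26,1],[-0.74,-0.61,-0.55,0,0,-0.26,1]]'
python3 - <<'E'
from h import *
from station import arm
st=arm.get_state();print(st["q"],st["tcp_pos"])
print(rows(st,[.53,-.06,.36],down(np.pi/2)))
E
```

```text
time: 1.27
tcp_pos: [0.33, 0.2019, 0.3603]
tool_rot: [0.002, 1.0, -0.0, -0.0]
force: [-0.6, 0.8, 0.9]
finger_gap: 0.0851
grip_force: 0.0
[5.49021996e-01 1.60939533e-02 1.58925773e-01 1.71470856e+00
 1.08695998e-04 5.52067075e-01] [0.32996593 0.20190481 0.36030343]
(array([-6.694e-01, -8.710e-01,  8.000e-04]), array([-0.0003, -0.0006, -0.0019]))
```

```bash
python3 -m jog '[[-0.67,-0.87,0,0,0,0,1],[-0.67,-0.87,0,0,0,0,1],[-0.67,-0.87,0,0,0,0,1],[-0.67,-0.87,0,0,0,0,1],[-0.67,-0.87,0,0,0,0,1],[-0.67,-0.87,0,0,0,0,1],[-0.67,-0.87,0,0,0,0,1],[-0.67,-0.87,0,0,0,0,1]]'
python3 - <<'E'
from h import *
from station import arm,eyes
d=eyes.read_camera("wrist");np.savez("/tmp/w1.npz",**d);cv2.imwrite("pics/w1.png",d["img"][:,:,::-1])
st=arm.get_state();print(st["q"].round(3),st["tcp_pos"])
C=cloud(d);hsv=cv2.cvtColor(d["img"],cv2.COLOR_RGB2HSV)
B=(C[...,0]>.45)&(C[...,0]<.75)&(C[...,1]<.12)&(C[...,1]>-.25)
o=B&(hsv[...,1]>150)&(hsv[...,0]<16)&(hsv[...,2]>90)
T=C[o&(C[...,2]>.151)]
if len(T):print("bar",len(T),T.mean(0).round(4),cv2.minAreaRect((T[:,:2]*1000).astype(np.float32)))
for nm,z0,z1,y0,y1 in[("sleeve",.056,.064,-.25,-.1),("arm/post",.119,.13,-.0,.1),("flange",.095,.108,-.25,.1)]:
    P=C[B&(C[...,2]>z0)&(C[...,2]<z1)&(C[...,1]>y0)&(C[...,1]<y1)]
    if len(P): print(nm,len(P),P.min(0).round(4),P.max(0).round(4),cv2.minEnclosingCircle((P[:,:2]*1000).astype(np.float32)))
P=C[o&(C[...,2]>.05)&(C[...,2]<.1)&(C[...,1]<-.1)];print("ptr",len(P),P.mean(0) if len(P) else 0)
m=B&(C[...,2]>.007)&(C[...,2]<.0115);P=C[m];print("plate",len(P),cv2.minAreaRect((P[:,:2]*1000).astype(np.float32)) if len(P) else 0)
E
```

```text
time: 2.28
tcp_pos: [0.53, -0.0594, 0.3609]
tool_rot: [0.002, 1.0, 0.0, -0.0]
force: [-0.8, -0.1, 0.4]
finger_gap: 0.0857
grip_force: 0.0
[-0.112  0.345  0.566  1.792  0.    -0.109] [ 0.52993771 -0.05935633  0.36115362]
bar 695 [ 0.611  -0.0382  0.1619] ((554.8912353515625, -42.14063262939453), (189.38902282714844, 19.85212516784668), 4.460970401763916)
sleeve 937 [ 0.5893 -0.1843  0.0561] [ 0.6347 -0.1391  0.0622] ((613.5394287109375, -158.95480346679688), 25.779218673706055)
arm/post 1227 [6.071e-01 1.000e-04 1.190e-01] [0.6391 0.0734 0.1256] ((621.3018798828125, 36.54838943481445), 37.164058685302734)
flange 2588 [ 0.5735 -0.082   0.0952] [0.6612 0.0517 0.1018] ((618.9929809570312, -15.155021667480469), 66.93136596679688)
ptr 55 [ 0.62372829 -0.15055351  0.06018403]
plate 6418 ((564.2862548828125, -72.45741271972656), (206.18682861328125, 311.9261474609375), 8.403547286987305)
```

View pics/w1.png

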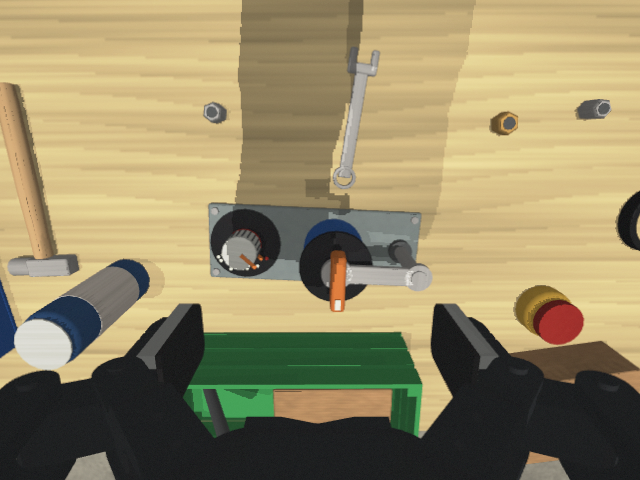

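Wrist view: just two nuts, at (215,112) and (595,108). The brass fitting is at (505,123) and the pointer at the red pip, so the count will be 2. Going to grip the bar.

```bash
python3 -m jog '[[-0.292,0.07,0.5,0,0,0.039,1],[-0.292,0.07,0.5,0,0,0.039,1],[-0.292,0.07,0.5,0,0,0.039,1],[-0.292,0.07,0.5,0,0,0.039,1],[-0.292,0.07,0.63,0,0,0.039,1],[-0.292,0.07,0.77,0,0,0.039,1],[-0.292,0.07,0.77,0,0,0.039,1],[-0.292,0.07,0.77,0,0,0.039,0.1],[-0.292,0.07,0.77,0,0,0.039,0.1],[-0.292,0.07,0.77,0,0,0.039,0.1],[-0.292,0.07,0.77,0,0,0.039,0.1],[-0.292,0.07,0.77,0,0,0.039,0.1]]' 60
python3 - <<'E'
from station import arm
s=arm.get_state();print(s["q"].round(3),s["tcp_pos"].round(4),s["tool_rot"].round(4),s["wrist_torque"].round(2))
E
```

```text
time: 3.82
tcp_pos: [0.6181, -0.04, 0.13]
tool_rot: [0.033, 0.999, 0.0, -0.0]
force: [-0.0, 0.2, -0.7]
finger_gap: 0.0084
grip_force: 0.0
[-6.500e-02  4.800e-01  1.770e-01  1.268e+00  0.000e+00  1.000e-03] [ 0.6181 -0.04    0.13  ] [ 0.0329  0.9995  0.     -0.    ] [-0.02  0.04 -0.01]
```

```bash
python3 - <<'E'
from h import *
from station import eyes
ims=[]
for n in("scene","side"):
    d=eyes.read_camera(n);np.savez(f"/tmp/{n}1.npz",**d)
    u,v=px(d,[[.617,-.04,.14]])[0].astype(int)
    ims.append(cv2.resize(d["img"][v-60:v+60,u-60:u+60,::-1],(400,400),interpolation=2))
cv2.imwrite("pics/c2.png",np.hstack(ims))
E
```

```text
(no output)
```

View pics/c2.png

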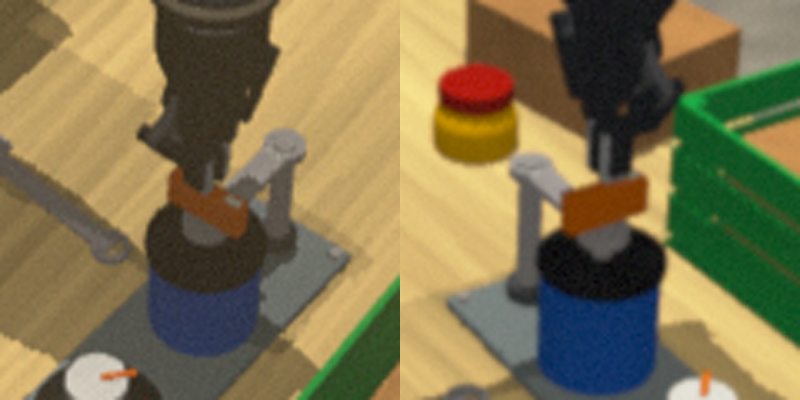

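```bash
python3 - <<'E'
from h import *
for k in "01":
  for n in("scene","side"):
    d=dict(np.load(f"/tmp/{n}{k}.npz"));C=cloud(d);hsv=cv2.cvtColor(d["img"],cv2.COLOR_RGB2HSV)
    B=(C[...,0]>.5)&(C[...,0]<.72)&(C[...,1]<.12)&(C[...,1]>-.12)
    o=B&(hsv[...,1]>150)&(hsv[...,0]<16)&(hsv[...,2]>60)&(C[...,2]>.12)
    P=C[o];print(n,k,len(P),P.min(0).round(3),P.max(0).round(3))
    for a in np.arange(.12,.17,.006):
        Q=P[(P[:,2]>a)&(P[:,2]<a+.006)]
        if len(Q):print("  z",round(a,3),len(Q),np.median(Q,0).round(4), Q[:,1].min().round(3),Q[:,1].max().round(3))
    vu=np.argwhere(o);print(vu.min(0),vu.max(0))
d=dict(np.load("/tmp/side1.npz"));C=cloud(d)
dk=(d["img"].max(-1)<90)&(C[...,2]>.125)&(C[...,2]<.17)&(C[...,0]>.55)&(C[...,0]<.7)&(abs(C[...,1]+.04)<.06)
P=C[dk];print("finger",len(P),P.min(0),P.max(0),np.median(P,0))
E
```

```text
scene 0 258 [ 0.59  -0.049  0.124] [ 0.654 -0.029  0.162]
  z 0.12 3 [ 0.6125 -0.0417  0.125 ] -0.042 -0.04
  z 0.126 24 [ 0.6245 -0.0423  0.1293] -0.045 -0.034
  z 0.132 33 [ 0.6196 -0.0438  0.1354] -0.048 -0.037
  z 0.138 39 [ 0.6264 -0.044   0.1408] -0.047 -0.035
  z 0.144 41 [ 0.626  -0.0435  0.1478] -0.048 -0.031
  z 0.15 86 [ 0.6175 -0.0404  0.1536] -0.049 -0.029
  z 0.156 32 [ 0.6186 -0.0398  0.1572] -0.047 -0.032
[238 326] [258 349]
side 0 322 [ 0.585 -0.052  0.126] [ 0.65  -0.034  0.158]
  z 0.12 1 [ 0.6251 -0.0437  0.126 ] -0.044 -0.044
  z 0.126 35 [ 0.6096 -0.0453  0.13  ] -0.049 -0.041
  z 0.132 57 [ 0.6143 -0.0462  0.1352] -0.051 -0.034
  z 0.138 53 [ 0.6124 -0.0468  0.141 ] -0.052 -0.035
  z 0.144 59 [ 0.613  -0.0466  0.1469] -0.051 -0.035
  z 0.15 91 [ 0.6154 -0.0446  0.154 ] -0.05 -0.034
  z 0.156 26 [ 0.6077 -0.0422  0.1567] -0.048 -0.034
[218 328] [236 352]
scene 1 213 [ 0.59  -0.049  0.123] [0.678 0.015 0.592]
  z 0.12 1 [ 0.5962 -0.0395  0.1227] -0.039 -0.039
  z 0.126 20 [ 0.6289 -0.0427  0.1307] -0.045 -0.035
  z 0.132 41 [ 0.6222 -0.0438  0.1343] -0.048 -0.034
  z 0.138 35 [ 0.6261 -0.0439  0.1412] -0.047 -0.03
  z 0.144 43 [ 0.6213 -0.0442  0.1468] -0.047 -0.033
  z 0.15 49 [ 0.6307 -0.043   0.1531] -0.047 -0.031
  z 0.156 19 [ 0.6268 -0.0412  0.1568] -0.049 -0.034
[ 84 325] [258 387]
side 1 293 [ 0.585 -0.052  0.126] [ 0.648 -0.035  0.158]
  z 0.12 1 [ 0.5927 -0.0431  0.1258] -0.043 -0.043
  z 0.126 26 [ 0.6131 -0.0456  0.1297] -0.049 -0.041
  z 0.132 57 [ 0.6168 -0.0466  0.1353] -0.052 -0.038
  z 0.138 57 [ 0.6106 -0.0469  0.1414] -0.052 -0.036
  z 0.144 55 [ 0.6167 -0.0461  0.1464] -0.052 -0.038
  z 0.15 74 [ 0.6077 -0.0452  0.1536] -0.051 -0.035
  z 0.156 23 [ 0.6076 -0.0444  0.1565] -0.048 -0.039
[219 328] [236 352]
finger 7 [ 0.61020167 -0.05404     0.16471293] [ 0.62590766 -0.03415574  0.16995983] [ 0.61795523 -0.05260661  0.16752286]
```

```bash
python3 - <<'E'
from h import *
from station import eyes,arm
d=eyes.read_camera("wrist");np.savez("/tmp/w2.npz",**d)
s=arm.get_state();print(s["finger_gap"],s["grip_force"],s["tcp_pos"])
print(px(d,[[.618,-.04,.13],[.618,-.04,.149]]))
im=d["img"][:,:,::-1].copy()
cv2.imwrite("pics/w2.png",im)
E
```

```text
0.008794740039011376 0.0 [ 0.61805035 -0.03997974  0.12988754]
[[317.46640405 277.68755047]
 [317.48672219 293.20314989]]
```

View pics/w2.png

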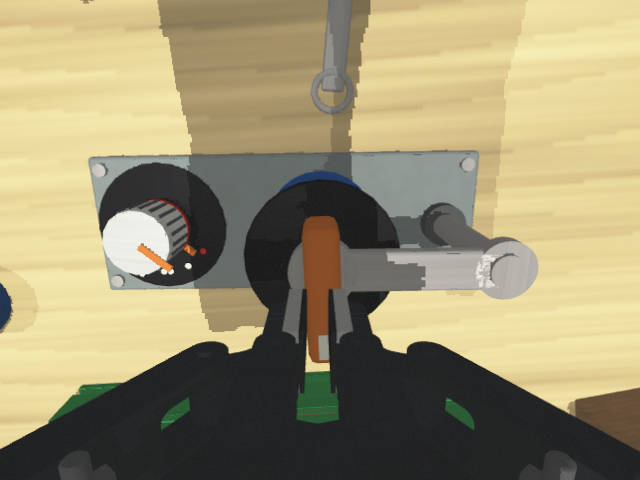

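```bash
python3 - <<'E'
from h import *
d=dict(np.load("/tmp/w2.npz"));C=cloud(d)
for v in(260,280,292,300,310,320,330):
    print(v,[(u,*(C[v,u]*1000).round(0).astype(int)) for u in(285,292,299,306,318,330,337,344,350)])
E
```

```text
260 [(285, np.int64(618), np.int64(-58), np.int64(100)), (292, np.int64(611), np.int64(-53), np.int64(121)), (299, np.int64(611), np.int64(-49), np.int64(121)), (306, np.int64(549), np.int64(-36), np.int64(307)), (318, np.int64(600), np.int64(-39), np.int64(156)), (330, np.int64(601), np.int64(-34), np.int64(155)), (337, np.int64(601), np.int64(-31), np.int64(154)), (344, np.int64(613), np.int64(-26), np.int64(121)), (350, np.int64(613), np.int64(-23), np.int64(121))]
280 [(285, np.int64(630), np.int64(-60), np.int64(100)), (292, np.int64(622), np.int64(-54), np.int64(120)), (299, np.int64(622), np.int64(-50), np.int64(122)), (306, np.int64(610), np.int64(-44), np.int64(154)), (318, np.int64(609), np.int64(-39), np.int64(155)), (330, np.int64(609), np.int64(-34), np.int64(156)), (337, np.int64(610), np.int64(-31), np.int64(154)), (344, np.int64(623), np.int64(-27), np.int64(122)), (350, np.int64(624), np.int64(-24), np.int64(122))]
292 [(285, np.int64(638), np.int64(-60), np.int64(99)), (292, np.int64(607), np.int64(-49), np.int64(172)), (299, np.int64(607), np.int64(-46), np.int64(1
[... 1508 characters left out ...]
0), np.int64(155)), (330, np.int64(611), np.int64(-35), np.int64(188)), (337, np.int64(608), np.int64(-33), np.int64(194)), (344, np.int64(608), np.int64(-31), np.int64(195)), (350, np.int64(608), np.int64(-29), np.int64(195))]
330 [(285, np.int64(607), np.int64(-49), np.int64(201)), (292, np.int64(607), np.int64(-47), np.int64(202)), (299, np.int64(607), np.int64(-45), np.int64(201)), (306, np.int64(620), np.int64(-44), np.int64(179)), (318, np.int64(633), np.int64(-41), np.int64(155)), (330, np.int64(614), np.int64(-36), np.int64(189)), (337, np.int64(608), np.int64(-33), np.int64(202)), (344, np.int64(608), np.int64(-31), np.int64(201)), (350, np.int64(608), np.int64(-29), np.int64(202))]
```

Although the TCP reads 0.130, the depth image puts the fingertips at z ≈ 0.17, so the pads closed above the bar at (318,290). I'll open, go down about 36 mm and close again.

```bash
python3 -m jog '[[0,0,0,0,0,0,1],[0,0,0,0,0,0,1],[0,0,0,0,0,0,1],[0,0,0.06,0,0,0,1],[0,0,0.12,0,0,0,1],[0,0,0.12,0,0,0,1],[0,0,0.12,0,0,0,0],[0,0,0.12,0,0,0,0],[0,0,0.12,0,0,0,0],[0,0,0.12,0,0,0,0],[0,0,0.12,0,0,0,0],[0,0,0.12,0,0,0,0]]' 60
python3 - <<'E'
from h import *
from station import eyes,arm
d=eyes.read_camera("wrist");C=cloud(d)
s=arm.get_state();print(s["finger_gap"],s["grip_force"],s["tcp_pos"],s["force"],s["wrist_torque"])
for v in range(250,340,8):
    print(v,[(C[v,u]*1000).round(0).astype(int).tolist() for u in(275,285,295,318,340,350)])
E
```

```text
time: 5.48
tcp_pos: [0.6186, -0.0384, 0.0945]
tool_rot: [0.032, 0.999, 0.001, 0.001]
force: [0.3, 11.7, 4.3]
finger_gap: 0.0151
grip_force: 60.6
0.014958726196542767 60.64640164375305 [ 0.61855461 -0.03842936  0.09447333] [ 0.25843688 10.84270673  3.0666934 ] [ 1.9516702  -0.09535313  0.42297261]
250 [[602, -57, 100], [602, -53, 99], [602, -48, 99], [587, -36, 150], [589, -29, 144], [604, -22, 99]]
258 [[606, -58, 98], [606, -53, 100], [606, -48, 100], [589, -37, 154], [590, -29, 153], [608, -22, 98]]
266 [[610, -58, 98], [609, -53, 100], [604, -47, 116], [591, -37, 155], [592, -30, 154], [612, -23, 99]]
274 [[613, -58, 99], [609, -52, 114], [606, -47, 122], [594, -37, 155], [594, -30, 155], [607, -24, 122]]
282 [[618, -59, 99], [609, -52, 121], [609, -47, 122], [596, -37, 155], [598, -30, 153], [611, -24, 122]]
290 [[622, -59, 100], [607, -50, 135], [608, -47, 134], [599, -37, 155], [600, -30, 154], [609, -25, 135]]
298 [[626, -60, 99], [607, -50, 142], [608, -46, 141], [602, -37, 154], [603, -30, 154], [608, -26, 143]]
306 [[611, -54, 140], [607, -49, 149], [607, -46, 149], [605, -38, 155], [606, -30, 154], [609, -27, 148]]
314 [[611, -53, 146], [608, -49, 154], [608, -45, 154], [608, -38, 156], [609, -30, 155], [609, -27, 155]]
322 [[608, -52, 160], [608, -49, 159], [610, -46, 155], [611, -38, 155], [611, -31, 156], [609, -28, 160]]
330 [[607, -51, 166], [608, -48, 165], [613, -46, 157], [614, -38, 155], [550, -35, 272], [609, -28, 164]]
338 [[606, -50, 173], [610, -48, 166], [615, -46, 157], [617, -38, 156], [615, -31, 159], [611, -28, 166]]
```

Now gripped at 60 N with the bar between the pads; the tips sit 38 mm behind the TCP reading. Unscrewing.

```bash
python3 -m jog '[[0,0.005,0,0,0,0,0],[0.002,0.005,-0.002,0,0,-0.1,0],[0.002,0.005,-0.004,0,0,-0.2,0],[0.002,0.005,-0.006,0,0,-0.3,0],[0.002,0.005,-0.008,0,0,-0.4,0],[0.002,0.005,-0.010,0,0,-0.5,0],[0.002,0.005,-0.013,0,0,-0.6,0],[0.002,0.005,-0.015,0,0,-0.7,0],[0.002,0.005,-0.017,0,0,-0.8,0],[0.002,0.005,-0.019,0,0,-0.9,0],[0.002,0.005,-0.019,0,0,-0.9,0]]' 80
python3 - <<'E'
from station import arm
s=arm.get_state();print(s["q"].round(3),s["force"].round(1),s["wrist_torque"].round(2),s["finger_gap"])
E
```

```text
time: 6.9
tcp_pos: [0.6186, -0.0379, 0.1003]
tool_rot: [-0.625, 0.78, -0.0, 0.001]
force: [4.8, 4.6, 3.2]
finger_gap: 0.0147
grip_force: 81.8
[-6.200e-02  4.900e-01  1.170e-01  1.196e+00  1.000e-03 -1.413e+00] [4.8 4.6 3.2] [ 0.82 -1.17  0.07] 0.014674451397295693
```

```bash
python3 -m jog '[[0,0,-0.002,0,0,-0.1,0],[0,0,-0.004,0,0,-0.2,0],[0,0,-0.006,0,0,-0.3,0],[0,0,-0.008,0,0,-0.4,0],[0,0,-0.010,0,0,-0.5,0],[0,0,-0.012,0,0,-0.6,0],[0,0,-0.014,0,0,-0.66,0],[0,0,-0.014,0,0,-0.66,0],[0,0,-0.014,0,0,-0.66,0]]'
python3 - <<'E'
from h import *
from station import arm
s=arm.get_state();print(s["q"].round(3),s["force"].round(1),s["wrist_torque"].round(2),s["finger_gap"])
p=-np.deg2rad(2.9)
for sw in(0,.8,1.6):
    a=sw+p-np.pi/2; print(sw,np.array([.6223,.0564])+.034*np.array([np.cos(a),np.sin(a)]))
E
```

```text
time: 8.02
tcp_pos: [0.6186, -0.0377, 0.1044]
tool_rot: [0.929, -0.369, 0.001, -0.001]
force: [4.9, 4.7, 2.6]
finger_gap: 0.0143
grip_force: 81.7
[-6.200e-02  4.880e-01  1.240e-01  1.205e+00  1.000e-03 -2.447e+00] [4.9 4.7 2.6] [ 1.3  -1.12  0.09] 0.014300948857901993
0 [0.62057984 0.02244354]
0.8 [0.64546043 0.03150834]
1.6 [0.65629221 0.05567209]
```

```bash
python3 -m jog '[[0,0,0,0,0,0,1],[0,0,0,0,0,0,1],[0,0,0,0,0,0,1],[0,0,-0.08,0,0,0,1],[0,0,-0.17,0,0,0,1],[0,0,-0.17,0,0,0.12,1],[0,0,-0.17,0,0,0.24,1],[0,0,-0.17,0,0,0.36,1],[0,0,-0.17,0,0,0.48,1],[0,0,-0.17,0,0,0.6,1],[0,0,-0.17,0,0,0.72,1],[0,0,-0.17,0,0,0.84,1]]'
python3 -m jog '[[0,0,0,0,0,0.12,1],[0,0,0,0,0,0.24,1],[0,0,0,0,0,0.36,1],[0,0,0,0,0,0.48,1],[0,0,0,0,0,0.6,1],[0,0,0,0,0,0.72,1],[0,0,0,0,0,0.84,1],[0,0,0,0,0,0.95,1],[0,0,0,0,0,0.95,1]]'
python3 - <<'E'
from h import *
from station import arm,eyes
s=arm.get_state();print(s["q"].round(3),s["tcp_pos"],s["force"].round(1))
print(rows(s,[.6218,.0238,.15],down(-.05)))
d=eyes.read_camera("scene");C=cloud(d);hsv=cv2.cvtColor(d["img"],cv2.COLOR_RGB2HSV)
B=(C[...,0]>.5)&(C[...,0]<.72)&(C[...,1]<.12)&(C[...,1]>-.12)
o=B&(hsv[...,1]>150)&(hsv[...,0]<16)&(hsv[...,2]>60)&(C[...,2]>.12)&(C[...,2]<.18)
P=C[o];print(len(P),P.min(0).round(3),P.max(0).round(3),cv2.minAreaRect((P[P[:,2]>.155][:,:2]*1000).astype(np.float32)))
E
```

```text
time: 9.52
tcp_pos: [0.6175, -0.0386, 0.1547]
tool_rot: [-0.508, 0.861, -0.0, -0.0]
force: [-0.1, -0.4, -0.3]
finger_gap: 0.0855
grip_force: 0.0
time: 10.65
tcp_pos: [0.6175, -0.0385, 0.1548]
tool_rot: [0.208, 0.978, -0.0, -0.0]
force: [-0.5, -0.4, -0.5]
finger_gap: 0.0855
grip_force: 0.0
[-0.062  0.473  0.229  1.327 -0.     0.357] [ 0.61750972 -0.0385155   0.15477977] [-0.5 -0.4 -0.5]
(array([0.0715, 0.1956, 0.0159]), array([-1.000e-04,  0.000e+00,  7.651e-01]))
178 [ 0.597 -0.064  0.136] [ 0.647 -0.014  0.17 ] ((621.13037109375, -39.078155517578125), (15.005614280700684, 61.369258880615234), 45.44157791137695)
```

```bash
python3 -m jog '[[0.07,0.196,0,0,0,0.12,0.75],[0.07,0.196,0,0,0,0.24,0.75],[0.07,0.196,0,0,0,0.36,0.75],[0.07,0.196,0,0,0,0.48,0.75],[0.07,0.196,0,0,0,0.6,0.75],[0.07,0.196,0,0,0,0.72,0.75],[0.07,0.196,0,0,0,0.765,0.75],[0.07,0.196,0.1,0,0,0.765,0.75],[0.07,0.196,0.2,0,0,0.765,0.75],[0.07,0.196,0.29,0,0,0.765,0.75],[0.07,0.196,0.29,0,0,0.765,0.75]]'
python3 -m jog '[[0,0,0,0,0,0,0],[0,0,0,0,0,0,0],[0,0,0,0,0,0,0],[0,0,0,0,0,0,0],[0,0,0,0,0,0,0]]' 40
python3 - <<'E'
from h import *
from station import arm,eyes
s=arm.get_state();print(s["q"].round(3),s["tcp_pos"],s["force"].round(1),s["finger_gap"])
p=np.array([.6235,.0577])
for sw in np.arange(0,1.66,.15):
    a=sw-.05-np.pi/2
    print(sw.round(2),rows(s,[*(p+.034*np.array([np.cos(a),np.sin(a)])),.0672],down(-.05+sw)))
E
```

```text
time: 12.08
tcp_pos: [0.6209, 0.0237, 0.0661]
tool_rot: [0.724, 0.69, -0.001, -0.001]
force: [0.3, -0.7, 0.9]
finger_gap: 0.0639
grip_force: 0.0
time: 12.7
tcp_pos: [0.6225, 0.0237, 0.0691]
tool_rot: [0.725, 0.689, 0.0, 0.0]
force: [-6.0, -1.2, 8.8]
finger_gap: 0.0212
grip_force: 38.9
[ 0.038  0.513  0.074  1.131 -0.     1.659] [0.62246001 0.02373417 0.06913277] [-6.  -1.2  8.8] 0.021230590284770354
0.0 (array([-0.0001, -0.0022,  0.0064]), array([ 0.0006,  0.0001, -0.0001]))
0.15 (array([0.0012, 0.0147, 0.0065]), array([ 0.0006,  0.0001, -0.0956]))
0.3 (array([0.005 , 0.0313, 0.0065]), array([ 6.000e-04,  1.000e-04, -1.911e-01]))
0.45 (array([0.0112, 0.0471, 0.0065]), array([ 5.000e-04,  2.000e-04, -2.866e-01]))
0.6 (array([0.0197, 0.0618, 0.0065]), array([ 5.000e-04,  2.000e-04, -3.821e-01]))
0.75 (array([0.0303, 0.075 , 0.0065]), array([ 5.000e-04,  3.000e-04, -4.776e-01]))
0.9 (array([0.0428, 0.0866, 0.0065]), array([ 5.000e-04,  3.000e-04, -5.731e-01]))
1.05 (array([0.0569, 0.0961, 0.0065]), array([ 5.000e-04,  3.000e-04, -6.686e-01]))
1.2 (array([0.0722, 0.1034, 0.0065]), array([ 5.00e-04,  4.00e-04, -7.64e-01]))
1.35 (array([0.0884, 0.1084, 0.0065]), array([ 4.000e-04,  4.000e-04, -8.595e-01]))
1.5 (array([0.1053, 0.1108, 0.0065]), array([ 4.00e-04,  5.00e-04, -9.55e-01]))
1.65 (array([0.1222, 0.1108, 0.0065]), array([ 4.0000e-04,  5.0000e-04, -1.0505e+00]))
```

```bash
python3 -m jog '[[0.001,0.018,0,0,0,-0.096,0],[0.005,0.034,0,0,0,-0.191,0],[0.011,0.05,0,0,0,-0.287,0],[0.02,0.064,0,0,0,-0.382,0],[0.03,0.078,0,0,0,-0.478,0],[0.043,0.089,0,0,0,-0.573,0],[0.057,0.099,0,0,0,-0.669,0],[0.072,0.106,0,0,0,-0.764,0],[0.088,0.111,0,0,0,-0.86,0],[0.105,0.114,0,0,0,-0.955,0],[0.11,0.114,0,0,0,-1,0],[0.11,0.114,0,0,0,-1,0]]'
python3 - <<'E'
from h import *
from station import arm,eyes
s=arm.get_state();print(s["q"].round(3),s["tcp_pos"],s["force"].round(1),s["finger_gap"],s["wrist_torque"])
p=np.array([.6235,.0577])
for sw in (1.57,1.67,1.75):
    a=sw-.05-np.pi/2
    print(sw,rows(s,[*(p+.034*np.array([np.cos(a),np.sin(a)])),.0672],down(-.05+sw)))
E
```

```text
time: 14.2
tcp_pos: [0.6572, 0.0561, 0.0691]
tool_rot: [0.024, 1.0, 0.001, -0.0]
force: [-13.0, 4.9, 12.8]
finger_gap: 0.021
grip_force: 40.2
[0.084 0.592 0.204 1.184 0.002 0.133] [0.65718693 0.05610891 0.06911576] [-13.    4.9  12.8] 0.021020160783095213 [ 1.12798022  2.74734492 -0.0945609 ]
1.57 (array([-0.0009, -0.0004,  0.0064]), array([ 0.001 , -0.0007,  0.0015]))
1.67 (array([-0.0004,  0.0109,  0.0064]), array([ 0.001 , -0.0006, -0.0622]))
1.75 (array([0.0009, 0.0199, 0.0064]), array([ 0.001 , -0.0006, -0.1131]))
```

Extend the swing slightly, then release, rise, and look.

```bash
python3 -m jog '[[0.003,0.01,0,0,0,-0.06,0],[0.003,0.02,0,0,0,-0.11,0],[0.003,0.02,0,0,0,-0.11,0],[0.003,0.02,0,0,0,-0.11,0.75],[0.003,0.02,0,0,0,-0.11,0.75],[0.003,0.02,0,0,0,-0.11,0.75],[0.003,0.02,-0.15,0,0,-0.11,0.75],[0.003,0.02,-0.3,0,0,-0.11,0.75],[0.003,0.02,-0.5,0,0,-0.11,0.75],[0.003,0.02,-0.7,0,0,-0.11,0.75],[0.003,0.02,-0.7,0,0,-0.11,0.75]]'
python3 - <<'E'
from h import *
from station import arm,eyes
s=arm.get_state();print(s["q"].round(3),s["tcp_pos"])
d=eyes.read_camera("scene");np.savez("/tmp/scene2.npz",**d);d2=eyes.read_camera("side");np.savez("/tmp/side2.npz",**d2)
cv2.imwrite("pics/s2.png",d["img"][100:400,150:550,::-1].repeat(2,0).repeat(2,1))
for n,d,nuts in(("scene",d,[(.434,.2965),(.4385,-.1915)]),("side",d2,[(.431,.293),(.4345,-.194)])):
    C=cloud(d)
    for q in nuts:
        H=C[(C[...,2]>.012)&(C[...,2]<.045)&(np.linalg.norm(C[...,:2]-q,axis=-1)<.035)]
        print(n,len(H),H.mean(0).round(4),((H.max(0)+H.min(0))/2).round(4),H[:,2].max().round(3))
d=eyes.read_camera("wrist");cv2.imwrite("pics/w3.png",d["img"][:,:,::-1])
E
```

```text
time: 15.58
tcp_pos: [0.6593, 0.0612, 0.2821]
tool_rot: [-0.061, 0.998, 0.0, 0.004]
force: [-0.3, -0.4, -0.6]
finger_gap: 0.064
grip_force: 0.0
[ 0.093  0.623  0.8    1.741 -0.    -0.029] [0.65929929 0.06115709 0.28213185]
scene 71 [0.4361 0.2959 0.0264] [0.4342 0.2989 0.0248] 0.037
scene 97 [ 0.4397 -0.1928  0.0271] [ 0.4372 -0.1921  0.0253] 0.038
side 95 [0.4301 0.2908 0.0261] [0.4318 0.2928 0.0255] 0.038
side 157 [ 0.4326 -0.1978  0.0266] [ 0.4365 -0.195   0.0252] 0.038
```

View pics/s2.png

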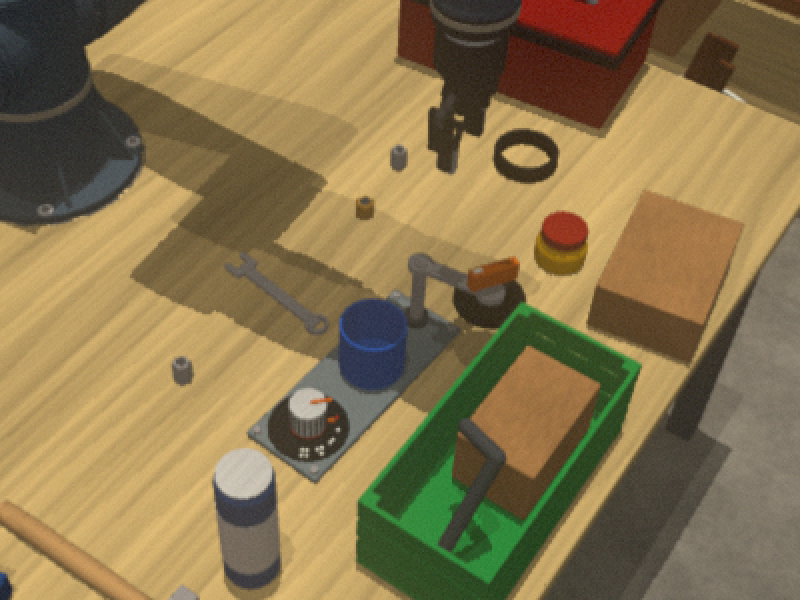

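Scene view: the canister is open with its mouth at (372,330), and the cap is swung out with its bar at (493,273). The nuts at (399,157) and (182,370) haven't moved. Going over the first nut.

```bash
python3 - <<'E'
from h import *
from station import arm
s=arm.get_state();print(rows(s,[.433,.2955,.12],down(np.pi/2)))
E
```

```text
(array([0.6478, 0.8669, 0.5234]), array([-0.0001, -0.0005,  0.0776]))
```

```bash
python3 -m jog '[[0.13,0.17,0,0,0,0.078,1],[0.26,0.35,0,0,0,0.078,1],[0.39,0.52,0,0,0,0.078,1],[0.52,0.69,0.2,0,0,0.078,1],[0.648,0.867,0.35,0,0,0.078,1],[0.648,0.867,0.523,0,0,0.078,1],[0.648,0.867,0.523,0,0,0.078,1],[0.648,0.867,0.523,0,0,0.078,1],[0.648,0.867,0.523,0,0,0.078,1]]'
cat > nut.py <<'E'
from h import *
from station import arm,eyes
import sys
q=np.array([float(sys.argv[1]),float(sys.argv[2])])
s=arm.get_state();print(s["q"].round(3),s["tcp_pos"])
d=eyes.read_camera("wrist");cv2.imwrite(f"pics/{sys.argv[3]}.png",d["img"][:,:,::-1]);C=cloud(d)
H=C[(C[...,2]>.030)&(C[...,2]<.042)&(np.linalg.norm(C[...,:2]-q,axis=-1)<.05)]
print(len(H))
if len(H)>20:
    c=(H.max(0)+H.min(0))/2; print("top",H.mean(0).round(4),c.round(4),H[:,2].max())
    X=(H[:,:2]*1000).astype(np.float32)
    hull=cv2.convexHull(X)[:,0]
    best=[]
    for a in range(0,60,2):   # width across flats for normal at a
        w=[np.ptp(np.percentile(X@[np.cos(np.deg2rad(a+k)),np.sin(np.deg2rad(a+k))],[1,99])) for k in(0,60,120)]
        best.append((np.mean(w).round(2),a))
    print(sorted(best)[:3],cv2.minEnclosingCircle(X))
E
python3 nut.py .433 .2955 w4
```

```text
time: 16.85
tcp_pos: [0.4333, 0.2952, 0.1214]
tool_rot: [0.0, 1.0, 0.0, 0.0]
force: [-0.2, 0.3, 0.2]
finger_gap: 0.0851
grip_force: 0.0
[ 0.598  0.287 -0.127  1.156 -0.     0.599] [0.43332211 0.29521902 0.12139068]
714
top [0.4316 0.2985 0.033 ] [0.4322 0.2985 0.0327] 0.035459346919232415
[(np.float64(20.45), 50), (np.float64(20.47), 52), (np.float64(20.51), 54)] ((432.3097839355469, 298.49468994140625), 12.262931823730469)
```

View pics/w4.png

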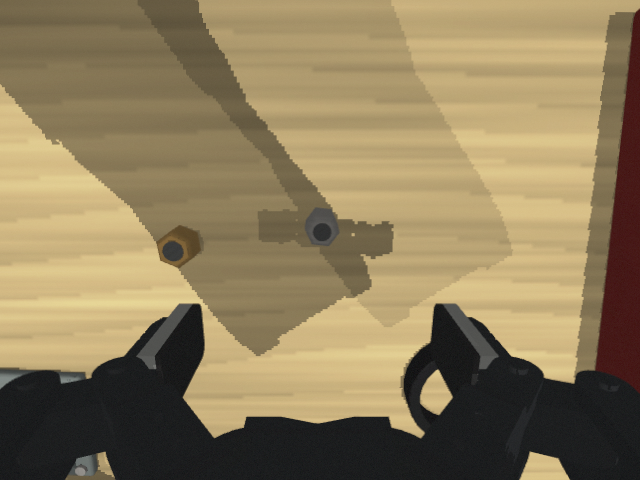

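```bash
python3 - <<'E'
from h import *
from station import eyes
H=[]
for _ in range(3):
    d=eyes.read_camera("wrist");C=cloud(d)
    m=(C[...,2]>.028)&(C[...,2]<.042)&(np.linalg.norm(C[...,:2]-[.4322,.2985],axis=-1)<.03);H.append(C[m])
H=np.vstack(H);X=H[:,:2]*1000
for a in range(0,180,10):
    n=[np.cos(np.deg2rad(a)),np.sin(np.deg2rad(a))];print(a,np.ptp(np.percentile(X@n,[.5,99.5])).round(1),end='; ')
im=d["img"][190:265,275:375,::-1];cv2.imwrite("pics/n4.png",cv2.resize(im,(600,450),interpolation=cv2.INTER_CUBIC))
E
```

```text
0 22.2; 10 22.9; 20 23.1; 30 23.2; 40 22.6; 50 21.9; 60 21.9; 70 22.6; 80 23.2; 90 23.1; 100 22.7; 110 21.7; 120 21.9; 130 22.8; 140 23.1; 150 23.2; 160 22.5; 170 21.9;
```

View pics/n4.png

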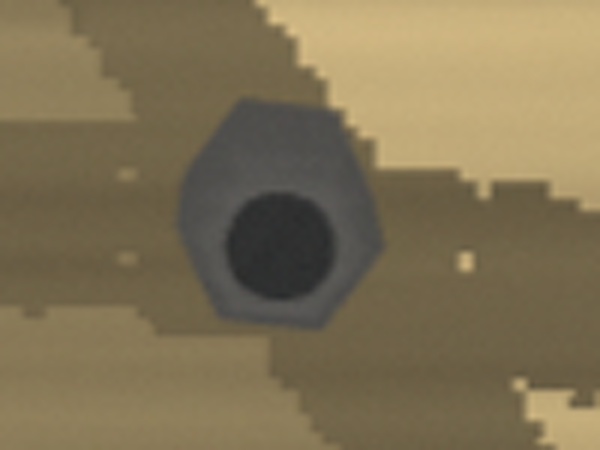

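Nut close-up: the flat edges tilt 5°, so the flat normals are at -5°, 55° and 115° world. I'll check the tip height before going down.

```bash
python3 -m jog '[[0.004,0.01,0,0,0,-0.1,0.6],[0.004,0.01,0,0,0,-0.2,0.6],[0.004,0.01,0,0,0,-0.278,0.6],[0.004,0.01,0.15,0,0,-0.278,0.6],[0.004,0.01,0.3,0,0,-0.278,0.6],[0.004,0.01,0.3,0,0,-0.278,0.6]]'
python3 - <<'E'
from h import *
from station import arm,eyes
s=arm.get_state();print(s["tcp_pos"])
d=eyes.read_camera("wrist");C=cloud(d);D=d["depth"]
for v in range(270,345,8): print(v,[(C[v,u]*1000).round(0).astype(int).tolist() for u in(190,205,215,225,425,437,445,455)])
print(rows(s,[.4322,.2983,-.026]))
E
```

```text
time: 17.8
tcp_pos: [0.4302, 0.2972, 0.029]
tool_rot: [-0.216, 0.976, -0.001, -0.002]
force: [0.3, 0.7, -0.3]
finger_gap: 0.0514
grip_force: 0.0
[0.43024742 0.29717538 0.02904498]
270 [[466, 234, 1], [464, 241, -1], [462, 246, -2], [459, 252, -1], [410, 356, -1], [408, 362, -2], [405, 366, -1], [403, 371, 0]]
278 [[471, 235, 0], [468, 243, -1], [465, 248, 0], [463, 254, -1], [414, 357, 0], [412, 364, -1], [410, 368, 0], [407, 373, 0]]
286 [[477, 237, -1], [473, 245, -1], [470, 250, -1], [468, 255, -1], [419, 360, -1], [416, 367, -1], [414, 371, 0], [412, 376, 0]]
294 [[482, 238, -2], [477, 247, -1], [474, 252, 0], [473, 257, -1], [423, 363, -1], [420, 368, 0], [418, 373, 0], [416, 379, -1]]
302 [[486, 240, 0], [482, 248, 0], [480, 254, 0], [477, 259, 0], [428, 365, -1], [425, 371, 0], [423, 376, -1], [420, 382, -2]]
310 [[491, 242, 0], [487, 250, 0], [440, 260, 79], [434, 264, 87], [432, 368, -1], [429, 374, 0], [427, 379, -1], [424, 383, 1]]
318 [[495, 244, 1], [492, 252, -1], [440, 262, 85], [433, 265, 93], [409, 328, 84], [434, 377, -1], [431, 380, 0], [429, 387, -1]]
326 [[501, 246, -1], [441, 260, 89], [434, 264, 99], [433, 266, 98], [410, 327, 89], [438, 379, 0], [436, 383, 0], [434, 389, 0]]
334 [[505, 248, 0], [439, 262, 97], [434, 265, 103], [434, 267, 101], [410, 326, 95], [409, 330, 95], [441, 387, -2], [438, 391, 0]]
342 [[434, 260, 112], [432, 263, 112], [432, 266, 109], [434, 268, 105], [407, 320, 109], [405, 322, 112], [404, 323, 112], [443, 394, 0]]
(array([-0.0083,  0.0008,  0.1834]), array([0., 0., 0.]))
```

```bash
python3 -m jog '[[-0.008,0,0.08,0,0,0,0.6],[-0.008,0,0.184,0,0,0,0.6],[-0.008,0,0.184,0,0,0,0.6],[-0.008,0,0.184,0,0,0,0],[-0.008,0,0.184,0,0,0,0],[-0.008,0,0.184,0,0,0,0],[-0.008,0,0.184,0,0,0,0],[-0.008,0,0.184,0,0,0,0]]' 60
python3 - <<'E'
from station import arm
s=arm.get_state();print(s["tcp_pos"],s["force"],s["finger_gap"],s["grip_force"])
E
```

```text
time: 18.85
tcp_pos: [0.4353, 0.3005, -0.0221]
tool_rot: [-0.216, 0.976, 0.001, 0.001]
force: [-1.7, -1.4, 13.3]
finger_gap: 0.0204
grip_force: 58.4
[ 0.43525198  0.3004993  -0.02208625] [-1.66288038 -1.38278752 13.30298871] 0.020396590493322955 58.374114437028766
```

```bash
python3 -m jog '[[0,0,-0.1,0,0,0,0],[0,0,-0.3,0,0,0,0],[0,0,-0.5,0,0,0,0],[0,0,-0.65,0,0,0,0],[0,0,-0.65,0,0,0,0]]'
python3 - <<'E'
from h import *
from station import arm
s=arm.get_state();print(s["finger_gap"],s["grip_force"],rows(s,[.6187,-.0372,.16],down(np.pi/2)))
E
```

```text
time: 19.48
tcp_pos: [0.4358, 0.3009, 0.1753]
tool_rot: [-0.216, 0.976, 0.001, 0.003]
force: [0.4, 0.7, -1.0]
finger_gap: 0.0207
grip_force: 63.2
0.02071611795446826 63.17404833622277 (array([-0.0762, -1.2791,  0.0501]), array([0.0018, 0.0044, 0.2777]))
```

```bash
python3 -m jog '[[-0.01,-0.15,0,0,0,0.1,0],[-0.02,-0.3,0,0,0,0.2,0],[-0.03,-0.45,0,0,0,0.278,0],[-0.04,-0.6,0,0,0,0.278,0],[-0.05,-0.75,0,0,0,0.278,0],[-0.055,-0.9,0,0,0,0.278,0],[-0.055,-0.9,0,0,0,0.278,0],[-0.055,-0.9,0,0,0,0.278,0]]'
python3 - <<'E'
from h import *
from station import arm,eyes
s=arm.get_state();print(s["finger_gap"],s["grip_force"],rows(s,[.6187,-.0372,.058],down(np.pi/2)))
E
```

```text
time: 20.48
tcp_pos: [0.5626, 0.062, 0.1704]
tool_rot: [0.0, 1.0, 0.0, -0.0]
force: [-0.4, 0.2, -1.8]
finger_gap: 0.0208
grip_force: 63.3
0.020786054716267818 63.314447491429746 (array([-0.1877, -0.3305,  0.3746]), array([ 0.0001, -0.0004, -0.0006]))
```

```bash
python3 -m jog '[[-0.09,-0.165,0,0,0,0,0],[-0.188,-0.33,0,0,0,0,0],[-0.188,-0.33,0,0,0,0,0],[-0.188,-0.33,0.12,0,0,0,0],[-0.188,-0.33,0.25,0,0,0,0],[-0.188,-0.33,0.375,0,0,0,0],[-0.188,-0.33,0.375,0,0,0,0],[-0.188,-0.33,0.375,0,0,0,0]]'
python3 - <<'E'
from h import *
from station import arm,eyes
s=arm.get_state();print(s["tcp_pos"],s["force"])
d=eyes.read_camera("wrist");cv2.imwrite("pics/w5.png",d["img"][:,:,::-1])
E
```

```text
time: 21.48
tcp_pos: [0.6199, -0.0364, 0.0599]
tool_rot: [-0.0, 1.0, -0.0, 0.001]
force: [0.7, 0.4, -0.4]
finger_gap: 0.0204
grip_force: 63.3
[ 0.61990643 -0.03635549  0.05993009] [ 0.7134961   0.39402999 -0.38455117]
```

View pics/w5.png

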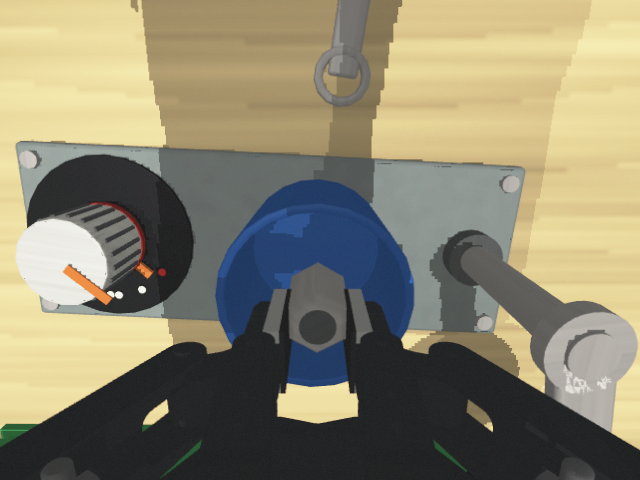

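The nut hangs centred over the mouth at (317,310), so I can release it. The pointer still stands at the red pip at (162,272).

```bash
python3 -m jog '[[0,0,0,0,0,0,0.55],[0,0,0,0,0,0,0.55],[0,0,0,0,0,0,0.55],[0,0,0,0,0,0,0.55],[0,0,-0.2,0,0,0,0.55],[0,0,-0.4,0,0,0,0.8],[0,0,-0.5,0,0,0,1],[0,0,-0.5,0,0,0,1]]'
python3 - <<'E'
from h import *
from station import arm,eyes
s=arm.get_state();print(s["tcp_pos"],s["q"].round(3))
for n in("scene","side"):
    d=eyes.read_camera(n);C=cloud(d)
    m=((C[...,2]>.02)&(C[...,2]<.05)&(C[...,0]>.25)&(C[...,0]<.58)&(abs(C[...,1])<.45)).astype(np.uint8)
    k,l,st,c=cv2.connectedComponentsWithStats(m)
    for i in range(1,k):
        if st[i,4]>15: print(n,st[i,4],C[l==i].mean(0).round(3))
d=eyes.read_camera("wrist");C=cloud(d);P=C[np.linalg.norm(C[...,:2]-[.6187,-.0372],axis=-1)<.034]
P=P[(P[:,2]>.0)&(P[:,2]<.1)];print(np.histogram(P[:,2],bins=np.arange(0,.1,.01)),P[P[:,2]>.03][:,:2].mean(0))
print(rows(s,[.437,-.192,.14],down(np.pi/2)))
E
```

```text
time: 22.52
tcp_pos: [0.6206, -0.0373, 0.2107]
tool_rot: [0.0, 1.0, -0.0, 0.002]
force: [0.6, 0.1, -0.3]
finger_gap: 0.0853
grip_force: 0.0
[ 0.62060401 -0.03728496  0.2107262 ] [-0.06   0.474  0.371  1.464 -0.    -0.059]
scene 74 [0.549 0.411 0.024]
scene 20 [0.453 0.188 0.024]
scene 78 [ 0.439 -0.193  0.03 ]
side 82 [0.551 0.403 0.023]
side 59 [0.449 0.182 0.023]
side 66 [ 0.578 -0.042  0.035]
side 119 [ 0.433 -0.197  0.03 ]
(array([   0, 2649,   52,  339,  544,   47,    0,    0,    0]), array([0.  , 0.01, 0.02, 0.03, 0.04, 0.05, 0.06, 0.07, 0.08, 0.09])) [ 0.61389078 -0.05340354]
(array([ 0.6127, -0.516 ,  0.2333]), array([-0.0002,  0.0027, -0.0004]))
```

Nut A is in, standing on the floor with points up to about 0.05. Now nut B.

```bash
python3 -m jog '[[0.15,-0.13,0,0,0,0,1],[0.3,-0.26,0,0,0,0,1],[0.45,-0.39,0.1,0,0,0,1],[0.613,-0.516,0.2,0,0,0,1],[0.613,-0.516,0.3,0,0,0,1],[0.613,-0.516,0.3,0,0,0,1],[0.613,-0.516,0.3,0,0,0,1]]'
sed -i 's/>.030)/>.028)/' nut.py; python3 nut.py .437 -.193 w6
python3 - <<'E'
import cv2
im=cv2.imread("pics/w6.png")[180:300,235:395]
cv2.imwrite("pics/n6.png",cv2.resize(im,(640,480),interpolation=2))
E
```

```text
time: 23.55
tcp_pos: [0.436, -0.1916, 0.1189]
tool_rot: [0.0, 1.0, 0.0, 0.0]
force: [-0.1, -0.7, 0.2]
finger_gap: 0.0854
grip_force: 0.0
[-0.414  0.193 -0.256  1.122  0.    -0.414] [ 0.4359688  -0.19159166  0.11886936]
806
top [ 0.4345 -0.1912  0.0326] [ 0.4356 -0.1912  0.0318] 0.03559195015644645
[(np.float64(21.33), 20), (np.float64(21.35), 22), (np.float64(21.36), 24)] ((435.6062316894531, -191.23440551757812), 12.467357635498047)
```

View pics/n6.png

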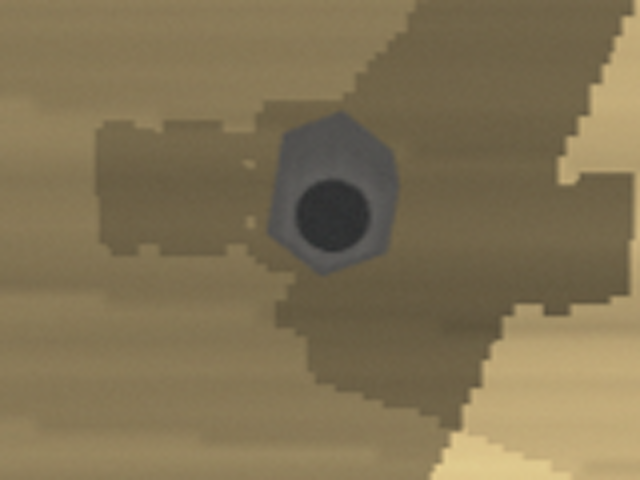

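```bash
python3 -m jog '[[-0.003,0.003,0.1,0,0,0.089,0.6],[-0.003,0.003,0.25,0,0,0.089,0.6],[-0.003,0.003,0.38,0,0,0.089,0.6],[-0.003,0.003,0.475,0,0,0.089,0.6],[-0.003,0.003,0.475,0,0,0.089,0.6],[-0.003,0.003,0.475,0,0,0.089,0],[-0.003,0.003,0.475,0,0,0.089,0],[-0.003,0.003,0.475,0,0,0.089,0],[-0.003,0.003,0.475,0,0,0.089,0],[-0.003,0.003,0.475,0,0,0.089,0]]' 70
python3 -m jog '[[0,0,-0.1,0,0,0,0],[0,0,-0.3,0,0,0,0],[0,0,-0.5,0,0,0,0],[0,0,-0.65,0,0,0,0],[0,0,-0.65,0,0,0,0]]'
python3 - <<'E'
from h import *
from station import arm
s=arm.get_state();print(s["finger_gap"],s["grip_force"],rows(s,[.6187,-.0372,.17],down(np.pi/2)))
E
```

```text
time: 24.85
tcp_pos: [0.4377, -0.1914, -0.0225]
tool_rot: [0.07, 0.998, -0.0, 0.001]
force: [-1.0, 2.3, 10.3]
finger_gap: 0.0203
grip_force: 68.2
time: 25.48
tcp_pos: [0.4384, -0.1919, 0.1751]
tool_rot: [0.07, 0.998, -0.001, 0.003]
force: [-0.2, -0.7, -0.9]
finger_gap: 0.0206
grip_force: 68.9
0.020632858089642877 68.91195331234485 (array([-0.5229,  0.5946,  0.0194]), array([-0.0016,  0.0044, -0.0893]))
```

```bash
python3 -m jog '[[-0.13,0.15,0,0,0,-0.089,0],[-0.26,0.3,0,0,0,-0.089,0],[-0.39,0.45,0,0,0,-0.089,0],[-0.523,0.61,0,0,0,-0.089,0],[-0.523,0.62,0,0,0,-0.089,0],[-0.523,0.62,0,0,0,-0.089,0],[-0.523,0.62,0.12,0,0,-0.089,0],[-0.523,0.62,0.25,0,0,-0.089,0],[-0.523,0.62,0.385,0,0,-0.089,0],[-0.523,0.62,0.385,0,0,-0.089,0]]'
python3 - <<'E'
from h import *
from station import arm,eyes
s=arm.get_state();print(s["tcp_pos"],s["finger_gap"],s["force"])
d=eyes.read_camera("wrist");cv2.imwrite("pics/w7.png",d["img"][:,:,::-1])
E
```

```text
time: 26.72
tcp_pos: [0.6147, -0.0298, 0.0533]
tool_rot: [0.001, 1.0, 0.0, -0.002]
force: [-0.1, 0.0, 1.0]
finger_gap: 0.0202
grip_force: 68.9
[ 0.61471245 -0.02980801  0.05333043] 0.020226668491778257 [-0.09596829  0.0488266   1.0275183 ]
```

```bash
python3 -m jog '[[0,0,0,0,0,0,0.45],[0,0,0,0,0,0,0.45],[0,0,0,0,0,0,0.45],[0,0,0,0,0,0,0.45],[0,0,-0.2,0,0,0,0.45],[0,0,-0.4,0,0,0,0.8],[0,0,-0.6,0,0,0,1],[0,0,-0.8,0,0,0,1],[0,0,-0.8,0,0,0,1]]'
python3 - <<'E'
from h import *
from station import arm,eyes
s=arm.get_state();print(s["tcp_pos"],s["q"].round(3))
for n in("scene","side"):
    d=eyes.read_camera(n);C=cloud(d)
    m=((C[...,2]>.02)&(C[...,2]<.05)&(C[...,0]>.25)&(C[...,0]<.56)&(abs(C[...,1])<.45)).astype(np.uint8)
    k,l,st,c=cv2.connectedComponentsWithStats(m)
    for i in range(1,k):
        if st[i,4]>15: print(n,st[i,4],C[l==i].mean(0).round(3))
d=eyes.read_camera("wrist");cv2.imwrite("pics/w8.png",d["img"][:,:,::-1]);C=cloud(d)
T=C[(C[...,2]>.118)&(C[...,2]<.13)&(C[...,0]>.58)&(C[...,1]>-.02)&(C[...,1]<.12)]
print("arm",T.min(0),T.max(0))
E
```

```text
time: 27.9
tcp_pos: [0.6197, -0.0288, 0.3005]
tool_rot: [0.0, 1.0, -0.0, 0.004]
force: [0.0, 0.9, -0.9]
finger_gap: 0.0857
grip_force: 0.0
[ 0.61967201 -0.02880683  0.30054926] [-0.046  0.509  0.657  1.71   0.    -0.046]
scene 63 [0.546 0.414 0.024]
scene 44 [0.453 0.186 0.024]
side 64 [0.544 0.407 0.023]
side 55 [0.449 0.182 0.023]
arm [ 0.607672   -0.0199813   0.11800131] [0.86425378 0.0876311  0.12999882]
```

View pics/w8.png

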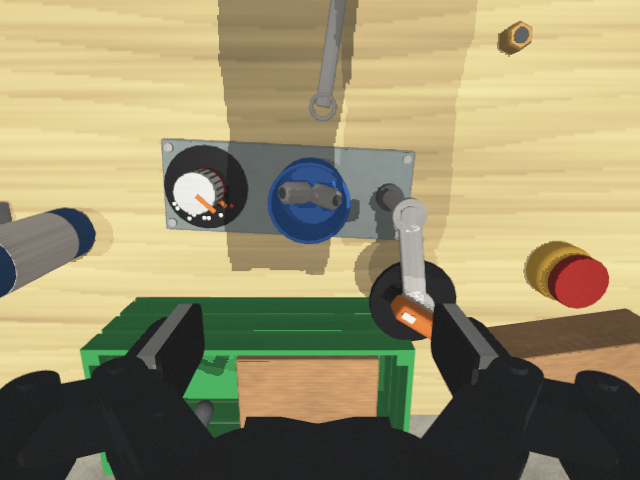

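The wrist view shows both nuts in the canister at (310,193), and none left on the bench. Grip the arm again and swing it back.

```bash
python3 - <<'E'
from h import *
from station import arm
s=arm.get_state();print(rows(s,[.658,.0617,.067],down(1.69)))
E
```

```text
(array([-0.1358,  0.3014,  0.7575]), array([ 0.0001, -0.0008, -0.0762]))
```

```bash
python3 -m jog '[[-0.07,0.15,0,0,0,-0.076,0.75],[-0.132,0.302,0.1,0,0,-0.076,0.75],[-0.132,0.302,0.3,0,0,-0.076,0.75],[-0.132,0.302,0.45,0,0,-0.076,0.75],[-0.132,0.302,0.55,0,0,-0.076,0.75],[-0.132,0.302,0.65,0,0,-0.076,0.75],[-0.132,0.302,0.76,0,0,-0.076,0.75],[-0.132,0.302,0.76,0,0,-0.076,0.75]]'
python3 -m jog '[[0,0,0,0,0,0,0],[0,0,0,0,0,0,0],[0,0,0,0,0,0,0],[0,0,0,0,0,0,0],[0,0,0,0,0,0,0]]' 40
python3 - <<'E'
from h import *
from station import arm,eyes
s=arm.get_state();print(s["q"].round(3),s["tcp_pos"],s["force"].round(1),s["finger_gap"])
p=np.array([.6235,.0577])
for sw in np.arange(1.71,-.1,-.15):
    a=sw-.05-np.pi/2
    print(sw.round(2),rows(s,[*(p+.0345*np.array([np.cos(a),np.sin(a)])),.0672],down(-.05+sw-.03)))
E
```

```text
time: 29.05
tcp_pos: [0.6541, 0.0616, 0.0637]
tool_rot: [-0.059, 0.998, -0.0, -0.003]
force: [-0.3, -1.2, -0.1]
finger_gap: 0.0641
grip_force: 0.0
time: 29.68
tcp_pos: [0.658, 0.0619, 0.0686]
tool_rot: [-0.059, 0.998, 0.0, 0.001]
force: [-1.4, -0.9, 5.9]
finger_gap: 0.0209
grip_force: 39.0
[ 0.094  0.592  0.203  1.18  -0.    -0.025] [0.65801194 0.0618506  0.06859871] [-1.4 -0.9  5.9] 0.020933354934345876
1.71 (array([ 0.0009, -0.0035,  0.0047]), array([-0.    ,  0.0013,  0.038 ]))
1.56 (array([ 0.0027, -0.0206,  0.0047]), array([1.000e-04, 1.300e-03, 1.335e-01]))
1.41 (array([ 0.0071, -0.0373,  0.0047]), array([2.000e-04, 1.300e-03, 2.289e-01]))
1.26 (array([ 0.0139, -0.0532,  0.0046]), array([3.000e-04, 1.300e-03, 3.244e-01]))
1.11 (array([ 0.0229, -0.0678,  0.0046]), array([4.000e-04, 1.300e-03, 4.199e-01]))
0.96 (array([ 0.0341, -0.0809,  0.0046]), array([4.000e-04, 1.200e-03, 5.154e-01]))
0.81 (array([ 0.0471, -0.0923,  0.0046]), array([5.000e-04, 1.200e-03, 6.109e-01]))
0.66 (array([ 0.0616, -0.1015,  0.0046]), array([6.000e-04, 1.200e-03, 7.064e-01]))
0.51 (array([ 0.0774, -0.1085,  0.0045]), array([7.000e-04, 1.100e-03, 8.019e-01]))
0.36 (array([ 0.094 , -0.113 ,  0.0045]), array([8.000e-04, 1.100e-03, 8.974e-01]))
0.21 (array([ 0.1111, -0.115 ,  0.0045]), array([9.000e-04, 1.100e-03, 9.929e-01]))
0.06 (array([ 0.1284, -0.1144,  0.0044]), array([1.0000e-03, 1.0000e-03, 1.0884e+00]))
-0.09 (array([ 0.1453, -0.1113,  0.0044]), array([1.1000e-03, 1.0000e-03, 1.1839e+00]))
```

```bash
python3 -m jog '[[0.001,-0.004,0,0,0,0.038,0],[0.003,-0.021,0,0,0,0.133,0],[0.007,-0.037,0,0,0,0.229,0],[0.014,-0.053,0,0,0,0.324,0],[0.023,-0.068,0,0,0,0.42,0],[0.034,-0.081,0,0,0,0.515,0],[0.047,-0.092,0,0,0,0.611,0],[0.062,-0.102,0,0,0,0.706,0],[0.077,-0.109,0,0,0,0.802,0],[0.094,-0.113,0,0,0,0.897,0],[0.111,-0.115,0,0,0,0.993,0],[0.111,-0.115,0,0,0,0.993,0]]'
python3 - <<'E'
from h import *
from station import arm,eyes
s=arm.get_state();print(s["q"].round(3),s["tcp_pos"],s["force"].round(1),s["finger_gap"])
p=np.array([.6235,.0577])
for sw in (.2,.1,0,-.05):
    a=sw-.05-np.pi/2
    print(sw,rows(s,[*(p+.0345*np.array([np.cos(a),np.sin(a)])),.0672],down(-.05+sw)))
E
```

```text
time: 31.18
tcp_pos: [0.6283, 0.0231, 0.0686]
tool_rot: [0.661, 0.751, 0.0, 0.001]
force: [-4.2, -4.3, 8.2]
finger_gap: 0.0211
grip_force: 39.6
[ 3.700e-02  5.250e-01  9.200e-02  1.137e+00 -1.000e-03  1.481e+00] [0.62832999 0.02305727 0.06859849] [-4.2 -4.3  8.2] 0.021149450892083047
0.2 (array([0.0016, 0.0013, 0.0047]), array([ 0.0007,  0.0006, -0.0146]))
0.1 (array([ 0.0019, -0.0102,  0.0046]), array([0.0007, 0.0006, 0.0491]))
0 (array([ 0.0034, -0.0216,  0.0046]), array([0.0007, 0.0005, 0.1127]))
-0.05 (array([ 0.0045, -0.0272,  0.0046]), array([0.0008, 0.0005, 0.1446]))
```

```bash
python3 -m jog '[[0.002,-0.01,0,0,0,0.05,0],[0.003,-0.02,0,0,0,0.1,0],[0.004,-0.03,0,0,0,0.125,0],[0.004,-0.033,0,0,0,0.125,0],[0.004,-0.033,0,0,0,0.125,0]]'
python3 - <<'E'
from h import *
from station import arm,eyes
s=arm.get_state();print(s["q"].round(3),s["tcp_pos"],s["force"].round(1),s["wrist_torque"])
E
```

```text
time: 31.8
tcp_pos: [0.6218, 0.0228, 0.0687]
tool_rot: [0.73, 0.683, 0.002, 0.003]
force: [18.7, -4.9, -7.7]
finger_gap: 0.0208
grip_force: 40.0
[ 3.700e-02  5.060e-01  6.200e-02  1.120e+00 -1.000e-03  1.675e+00] [0.62180611 0.02279812 0.06870423] [18.7 -4.9 -7.7] [-1.08371025 -3.70905622  0.34289254]
```

```bash
python3 -m jog '[[0,0.01,0,0,0,0,0.75],[0,0.01,0,0,0,0,0.75],[0,0.01,0,0,0,0,0.75],[0,0.01,-0.15,0,0,0,0.75],[0,0.01,-0.3,0,0,0,0.75],[0,0.01,-0.3,0,0,-0.12,0.75],[0,0.01,-0.3,0,0,-0.24,0.75],[0,0.01,-0.3,0,0,-0.36,0.75],[0,0.01,-0.3,0,0,-0.48,0.75],[0,0.01,-0.3,0,0,-0.6,0.75],[0,0.01,-0.3,0,0,-0.72,0.75],[0,0.01,-0.3,0,0,-0.83,0.75]]'
python3 -m jog '[[0,0,0,0,0,-0.12,1],[0,0,0,0,0,-0.24,1],[0,0,0,0,0,-0.36,1],[0,0,0,0,0,-0.48,1],[0,0,0,0,0,-0.6,1],[0,0,0,0,0,-0.72,1],[0,0,0,0,0,-0.84,1],[0,0,0,0,0,-0.96,1],[0,0,0,0,0,-0.96,1]]'
python3 - <<'E'
from h import *
from station import arm,eyes
s=arm.get_state();print(s["q"].round(3),s["tcp_pos"])
d=eyes.read_camera("scene");np.savez("/tmp/scene3.npz",**d);C=cloud(d);hsv=cv2.cvtColor(d["img"],cv2.COLOR_RGB2HSV)
B=(C[...,0]>.5)&(C[...,0]<.72)&(C[...,1]<.12)&(C[...,1]>-.12)
o=B&(hsv[...,1]>150)&(hsv[...,0]<16)&(hsv[...,2]>60)&(C[...,2]>.12)&(C[...,2]<.18)
P=C[o];print(len(P),P.min(0).round(3),P.max(0).round(3),cv2.minAreaRect((P[P[:,2]>.155][:,:2]*1000).astype(np.float32)))
print(rows(s,[.6187,-.0372,.155],down(np.arctan2(0,1)-2.327)))
E
```

```text
time: 33.3
tcp_pos: [0.6211, 0.0234, 0.1573]
tool_rot: [0.163, 0.987, -0.0, -0.0]
force: [0.4, -0.0, 0.2]
finger_gap: 0.0639
grip_force: 0.0
time: 34.42
tcp_pos: [0.6212, 0.0234, 0.1573]
tool_rot: [-0.554, 0.833, 0.0, -0.0]
force: [0.6, 0.7, 0.7]
finger_gap: 0.0854
grip_force: 0.0
[ 0.038  0.479  0.245  1.336  0.    -1.136] [0.62117304 0.02336385 0.15728524]
182 [ 0.595 -0.066  0.137] [ 0.648 -0.011  0.169] ((619.8848876953125, -38.84589385986328), (15.89278507232666, 65.59365844726562), 44.92387390136719)
(array([ 0.1894, -0.0705,  0.0076]), array([ 1.000e-04,  0.000e+00, -7.713e-01]))
```

```bash
python3 -m jog '[[0.19,-0.07,0,0,0,-0.11,1],[0.19,-0.07,0,0,0,-0.22,1],[0.19,-0.07,0,0,0,-0.33,1],[0.19,-0.07,0,0,0,-0.44,1],[0.19,-0.07,0,0,0,-0.55,1],[0.19,-0.07,0,0,0,-0.66,1],[0.19,-0.07,0,0,0,-0.771,1],[0.19,-0.07,0,0,0,-0.771,1],[0.19,-0.07,0.09,0,0,-0.771,1],[0.19,-0.07,0.176,0,0,-0.771,1],[0.19,-0.07,0.176,0,0,-0.771,1]]'
python3 -m jog '[[0,0,0,0,0,0,0],[0,0,0,0,0,0,0],[0,0,0,0,0,0,0],[0,0,0,0,0,0,0],[0,0,0,0,0,0,0]]' 80
python3 - <<'E'
from station import arm
s=arm.get_state();print(s["q"].round(3),s["tcp_pos"],s["force"].round(1),s["wrist_torque"].round(2),s["finger_gap"])
E
```

```text
time: 35.85
tcp_pos: [0.6173, -0.0373, 0.1029]
tool_rot: [0.928, -0.372, -0.002, 0.001]
force: [0.3, -0.3, 0.7]
finger_gap: 0.0855
grip_force: 0.0
time: 36.48
tcp_pos: [0.6189, -0.0375, 0.1049]
tool_rot: [0.929, -0.369, 0.0, -0.0]
force: [-0.8, -0.9, 6.0]
finger_gap: 0.0144
grip_force: 79.3
[-0.06   0.49   0.129  1.209 -0.    -2.446] [ 0.61891374 -0.03747401  0.10490067] [-0.8 -0.9  6. ] [-0.19  0.23  0.  ] 0.01439236331931362
```

```bash
python3 -m jog '[[0,0,0.002,0,0,0.1,0],[0,0,0.004,0,0,0.2,0],[0,0,0.006,0,0,0.3,0],[0,0,0.008,0,0,0.4,0],[0,0,0.010,0,0,0.5,0],[0,0,0.013,0,0,0.6,0],[0,0,0.015,0,0,0.7,0],[0,0,0.017,0,0,0.8,0],[0,0,0.019,0,0,0.9,0],[0,0,0.019,0,0,0.9,0]]'
python3 -m jog '[[0,0,0.002,0,0,0.1,0],[0,0,0.004,0,0,0.2,0],[0,0,0.006,0,0,0.3,0],[0,0,0.008,0,0,0.4,0],[0,0,0.010,0,0,0.5,0],[0,0,0.013,0,0,0.6,0],[0,0,0.014,0,0,0.66,0],[0,0,0.014,0,0,0.7,0],[0,0,0.014,0,0,0.7,0]]'
python3 - <<'E'
from station import arm
s=arm.get_state();print(s["q"].round(3),s["tcp_pos"],s["force"].round(1),s["wrist_torque"].round(2),s["finger_gap"])
E
```

```text
time: 37.72
tcp_pos: [0.6191, -0.0375, 0.0992]
tool_rot: [-0.466, 0.885, -0.0, 0.0]
force: [0.9, -1.3, 5.1]
finger_gap: 0.0145
grip_force: 79.5
time: 38.85
tcp_pos: [0.6188, -0.0374, 0.0951]
tool_rot: [0.063, 0.998, -0.0, 0.0]
force: [-2.1, -1.8, 8.4]
finger_gap: 0.0148
grip_force: 100.8
[-0.06   0.494  0.11   1.187 -0.     0.066] [ 0.61878755 -0.037355    0.09510541] [-2.1 -1.8  8.4] [-0.47  0.69  2.6 ] 0.014752406771891092
```

```bash
python3 -m jog '[[0,0,0,0,0,0.02,0],[0,0,0,0,0,0.04,0],[0,0,0,0,0,0.04,0],[0,0,0,0,0,0.04,0]]'
python3 - <<'E'
from station import arm
s=arm.get_state();print(s["q"].round(3),s["tcp_pos"],s["force"].round(1),s["wrist_torque"].round(2),s["finger_gap"])
E
```

```text
time: 39.35
tcp_pos: [0.6188, -0.0373, 0.0952]
tool_rot: [0.093, 0.996, -0.0, 0.0]
force: [-3.4, -2.6, 8.9]
finger_gap: 0.0148
grip_force: 136.8
[-6.000e-02  4.940e-01  1.100e-01  1.187e+00 -1.000e-03  1.270e-01] [ 0.61877103 -0.03733067  0.095161  ] [-3.4 -2.6  8.9] [-0.56  0.76  4.13] 0.014843906471221042
```

```bash
python3 -m jog '[[0,0,0,0,0,0,1],[0,0,0,0,0,0,1],[0,0,0,0,0,0,1],[0,0,-0.15,0,0,0,1],[0,0,-0.3,0,0,0,1],[0,0,-0.4,0,0,0,1],[0,0,-0.4,0,0,0,1]]'
python3 - <<'E'
from h import *
from station import arm,eyes
s=arm.get_state();print(s["q"].round(3),s["tcp_pos"])
for n in("scene","side"):
    d=eyes.read_camera(n);C=cloud(d);hsv=cv2.cvtColor(d["img"],cv2.COLOR_RGB2HSV)
    B=(C[...,0]>.5)&(C[...,0]<.72)&(C[...,1]<.12)&(C[...,1]>-.12)
    o=B&(hsv[...,1]>150)&(hsv[...,0]<16)&(hsv[...,2]>60)&(C[...,2]>.12)&(C[...,2]<.18)
    P=C[o];print(n,len(P),P.min(0).round(3),P.max(0).round(3),cv2.minAreaRect((P[P[:,2]>.149][:,:2]*1000).astype(np.float32)))
d=eyes.read_camera("wrist");C=cloud(d)
P=C[(C[...,2]>.056)&(C[...,2]<.064)&(C[...,1]<-.1)&(C[...,1]>-.22)&(C[...,0]>.57)&(C[...,0]<.66)]
print(len(P),P.min(0),P.max(0))
print(rows(s,[.6124,-.162,.13],down(2.51)))
E
```

```text
time: 40.22
tcp_pos: [0.6198, -0.0374, 0.2167]
tool_rot: [0.095, 0.995, 0.0, 0.002]
force: [0.1, -0.5, 0.5]
finger_gap: 0.0855
grip_force: 0.0
[-0.06   0.474  0.386  1.479  0.     0.131] [ 0.61982199 -0.03744777  0.21671769]
scene 248 [ 0.59  -0.049  0.123] [ 0.653 -0.03   0.161] ((622.785400390625, -38.83210372924805), (16.379255294799805, 61.30392074584961), 88.7988510131836)
side 306 [ 0.585 -0.051  0.126] [ 0.646 -0.035  0.159] ((616.2952270507812, -43.93977355957031), (13.038999557495117, 59.03953552246094), 88.63246154785156)
2035 [ 0.58962783 -0.18516042  0.05600505] [ 0.63533713 -0.13939739  0.06205792]
(array([-0.0534, -0.4125,  0.289 ]), array([-0.001 ,  0.0023, -0.7194]))
```

```bash
python3 -m jog '[[-0.03,-0.2,0,0,0,-0.12,0.9],[-0.054,-0.413,0,0,0,-0.24,0.9],[-0.054,-0.413,0,0,0,-0.36,0.9],[-0.054,-0.413,0.1,0,0,-0.48,0.9],[-0.054,-0.413,0.2,0,0,-0.6,0.9],[-0.054,-0.413,0.29,0,0,-0.72,0.9],[-0.054,-0.413,0.29,0,0,-0.72,0.9]]'
python3 - <<'E'
from h import *
from station import arm
s=arm.get_state();print(s["q"].round(3),rows(s,[.6125,-.1623,-.010],down(2.51)))
for n,k in(("scene",0),):
    from station import eyes
    for d in(dict(np.load("/tmp/scene0.npz")),eyes.read_camera("scene")):
        hsv=cv2.cvtColor(d["img"],cv2.COLOR_RGB2HSV)
        m=(hsv[...,1]>150)&(hsv[...,0]<16)&(hsv[...,2]>60);m[:225]=0;m[270:]=0;m[:,:315]=0;m[:,365:]=0
        v,u=np.nonzero(m);w,V=np.linalg.eigh(np.cov(u,v));print(len(u),u.mean(),v.mean(),np.rad2deg(np.arctan2(V[1,1],V[0,1])))
E
```

```text
time: 41.25
tcp_pos: [0.6092, -0.1616, 0.1248]
tool_rot: [-0.453, 0.892, 0.002, -0.002]
force: [-0.2, 0.8, -0.4]
finger_gap: 0.0768
grip_force: 0.0
[-0.259  0.511  0.213  1.278 -0.    -1.2  ] (array([-0.0055, -0.0126,  0.4492]), array([ 0.003 , -0.0012,  0.0007]))
259 336.42084942084944 247.8841698841699 -144.0867817888649
260 336.5769230769231 248.0076923076923 -142.8273525395907
```

```bash
python3 -m jog '[[-0.0055,-0.0126,0.15,0,0,0,0.9],[-0.0055,-0.0126,0.3,0,0,0,0.9],[-0.0055,-0.0126,0.445,0,0,0,0.9],[-0.0055,-0.0126,0.445,0,0,0,0.9],[-0.0055,-0.0126,0.445,0,0,0,0],[-0.0055,-0.0126,0.445,0,0,0,0],[-0.0055,-0.0126,0.445,0,0,0,0],[-0.0055,-0.0126,0.445,0,0,0,0],[-0.0055,-0.0126,0.445,0,0,0,0]]' 50
python3 - <<'E'
from station import arm
s=arm.get_state();print(s["q"].round(3),s["tcp_pos"],s["force"].round(1),s["wrist_torque"].round(2),s["finger_gap"],s["grip_force"])
E
```

```text
time: 42.42
tcp_pos: [0.6138, -0.1611, -0.0032]
tool_rot: [-0.453, 0.891, 0.002, 0.0]
force: [-22.3, 15.0, 26.7]
finger_gap: 0.0446
grip_force: 48.4
[-0.258  0.59   0.01   0.993  0.002 -1.198] [ 0.61383175 -0.16112689 -0.00317881] [-22.3  15.   26.7] [ 3.26  4.74 -0.06] 0.04462908377430687 48.41394603252411
```

```bash
python3 -m jog '[[0,0.007,-0.012,0,0,0,0],[0,0.007,-0.012,0,0,0,0],[0,0.007,-0.012,0,0,0,0]]'
python3 - <<'E'
from station import arm
s=arm.get_state();print(s["q"].round(3),s["tcp_pos"],s["force"].round(1),s["wrist_torque"].round(2),s["finger_gap"],s["grip_force"])
E
```

```text
time: 42.8
tcp_pos: [0.613, -0.1609, -0.0023]
tool_rot: [-0.453, 0.892, 0.001, -0.0]
force: [1.3, 6.2, -20.1]
finger_gap: 0.0447
grip_force: 61.8
[-2.570e-01  5.870e-01  8.000e-03  9.930e-01  1.000e-03 -1.197e+00] [ 0.61301128 -0.16090168 -0.00226113] [  1.3   6.2 -20.1] [1.41 0.19 0.03] 0.04472001885301361 61.82185649871826
```

```bash
python3 -m jog '[[0,0,0.006,0,0,0.08,0],[0,0,0.006,0,0,0.16,0],[0,0,0.006,0,0,0.24,0],[0,0,0.006,0,0,0.32,0],[0,0,0.006,0,0,0.4,0],[0,0,0.006,0,0,0.48,0],[0,0,0.006,0,0,0.56,0],[0,0,0.006,0,0,0.637,0],[0,0,0.006,0,0,0.637,0],[0,0,0.006,0,0,0.637,0]]'
python3 - <<'E'
from station import arm
s=arm.get_state();print(s["q"].round(3),s["tcp_pos"],s["force"].round(1),s["wrist_torque"].round(2),s["finger_gap"],s["grip_force"])
E
```

```text
time: 44.05
tcp_pos: [0.6142, -0.1621, -0.0025]
tool_rot: [0.029, 1.0, -0.0, 0.001]
force: [-5.9, 0.4, 8.5]
finger_gap: 0.0439
grip_force: 64.7
[-0.258  0.587  0.007  0.989 -0.    -0.2  ] [ 0.61418838 -0.16208651 -0.00254673] [-5.9  0.4  8.5] [0.55 1.14 0.01] 0.04394980360547754 64.66532349586487
```

```bash
python3 -m jog '[[0,0,0,0,0,0,0.9],[0,0,0,0,0,0,0.9],[0,0,0,0,0,0,0.9],[0,0,-0.15,0,0,0,0.9],[0,0,-0.3,0,0,0,0.9],[0,0,-0.5,0,0,0,1],[0,0,-0.7,0,0,0,1],[0,0,-0.9,0,0,0,1],[0,0,-0.9,0,0,0,1]]'
python3 - <<'E'
from h import *
from station import arm
s=arm.get_state();print(s["q"].round(3),s["tcp_pos"],rows(s,[.53,-.0594,.361],down(np.pi/2)))
E
```

```text
time: 45.18
tcp_pos: [0.6156, -0.1623, 0.2712]
tool_rot: [0.03, 1.0, -0.001, 0.004]
force: [0.5, -0.1, -0.7]
finger_gap: 0.0849
grip_force: 0.0
[-0.258  0.531  0.616  1.647 -0.    -0.198] [ 0.61555603 -0.16230362  0.27117019] (array([ 0.3026,  0.3248, -0.3026]), array([-0.0013,  0.0055, -0.0381]))
```

```bash
python3 -m jog '[[0.15,0.16,-0.15,0,0,-0.038,1],[0.303,0.325,-0.303,0,0,-0.038,1],[0.303,0.325,-0.303,0,0,-0.038,1],[0.303,0.325,-0.303,0,0,-0.038,1],[0.303,0.325,-0.303,0,0,-0.038,1],[0.303,0.325,-0.303,0,0,-0.038,1]]'
python3 - <<'E'
from h import *
from station import arm,eyes
print(arm.get_state()["tcp_pos"])
new=eyes.read_camera("wrist");np.savez("/tmp/w9.npz",**new)
for d in(dict(np.load("/tmp/w1.npz")),new):
    C=cloud(d);hsv=cv2.cvtColor(d["img"],cv2.COLOR_RGB2HSV)
    o=(hsv[...,1]>150)&(hsv[...,0]<16)&(hsv[...,2]>90)&(abs(C[...,2]-.155)<.004)&(abs(C[...,0]-.618)<.06)&(abs(C[...,1]+.037)<.06)
    P=C[o];w,V=np.linalg.eigh(np.cov(P[:,:2].T));v=V[:,1]*np.sign(V[0,1]);print("bar",len(P),P.mean(0).round(4),np.rad2deg(np.arctan2(v[1],v[0])).round(2))
    o=(hsv[...,1]>150)&(hsv[...,0]<16)&(hsv[...,2]>90)&(C[...,2]>.054)&(C[...,2]<.07)&(abs(C[...,0]-.612)<.03)&(abs(C[...,1]+.162)<.03)
    P=C[o]; c=np.array([.6124,-.1622]);v=P.mean(0)[:2]-c;w,V=np.linalg.eigh(np.cov(P[:,:2].T));e=V[:,1]*np.sign(V[:,1]@v)
    print("ptr",len(P),np.rad2deg(np.arctan2(v[1],v[0])),"axis dir",np.rad2deg(np.arctan2(e[1],e[0])))
cv2.imwrite("pics/w9.png",cv2.resize(new["img"][160:340,180:460,::-1],(800,514),interpolation=2))
E
```

```text
time: 45.92
tcp_pos: [0.5287, -0.0595, 0.3554]
tool_rot: [0.001, 1.0, 0.0, -0.001]
force: [0.1, 0.0, -0.9]
finger_gap: 0.0852
grip_force: 0.0
[ 0.52873709 -0.05951306  0.35543914]
bar 682 [ 0.6139 -0.0378  0.1547] -1.37
ptr 55 45.793489577749384 axis dir 47.595942240493684
bar 705 [ 0.6149 -0.0378  0.1546] -2.86
ptr 56 -8.055124509871074 axis dir -6.415640195375474
```

View pics/w9.png

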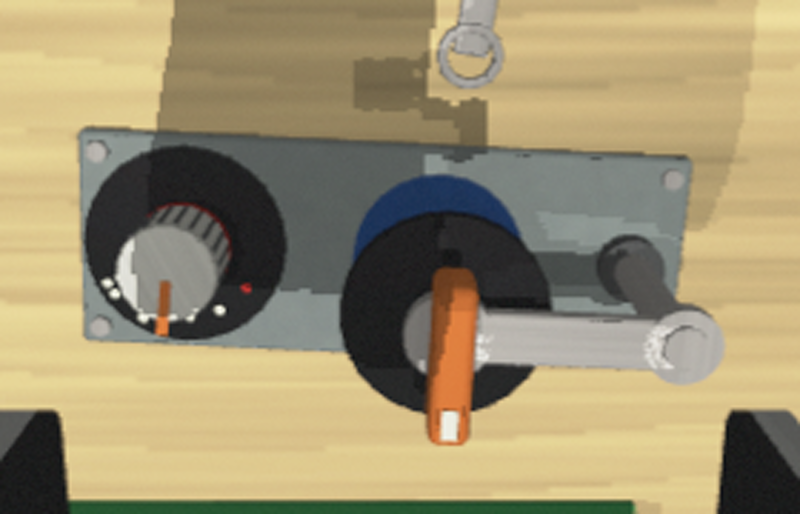

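```bash
python3 - <<'E'
from h import *
from station import eyes
def ang(d,z=.061):
    C=cloud(d);hsv=cv2.cvtColor(d["img"],cv2.COLOR_RGB2HSV)
    o=(hsv[...,1]>110)&(hsv[...,0]<20)&(hsv[...,2]>70)&(C[...,2]>.052)&(C[...,2]<.072)&(abs(C[...,0]-.614)<.04)&(abs(C[...,1]+.162)<.04)
    v,u=np.nonzero(o);K=d["camera_matrix"]
    s=cv2.undistortPoints(np.stack([u,v],1).reshape(-1,1,2).astype(float),K,np.array([float(d["k1"]),0,0,0,0])).reshape(-1,2)
    r=np.c_[s,np.ones(len(s))]@d["R"];c=-d["R"].T@d["t"];P=c+r*((z-c[2])/r[:,2:]);P=P[:,:2]
    w,V=np.linalg.eigh(np.cov(P.T));e=V[:,1]; e=e*np.sign(e[0]);return len(P),P.mean(0).round(4),np.rad2deg(np.arctan2(e[1],e[0])).round(2),(np.sqrt(w)*1000).round(2)
print(ang(dict(np.load("/tmp/w1.npz"))),ang(dict(np.load("/tmp/w9.npz"))))
for n in("scene","side"): print(n,ang(dict(np.load(f"/tmp/{n}0.npz"))),ang(eyes.read_camera(n)))
E
```

```text
(68, array([ 0.6231, -0.1506]), np.float64(47.43), array([1.39, 7.43])) (63, array([ 0.6287, -0.1644]), np.float64(-6.13), array([1.32, 7.31]))
scene (18, array([ 0.6248, -0.1508]), np.float64(48.62), array([1.38, 7.65])) (21, array([ 0.6315, -0.1644]), np.float64(-5.67), array([1.84, 7.77]))
side (18, array([ 0.6238, -0.1519]), np.float64(47.0), array([1.64, 7.02])) (18, array([ 0.6295, -0.1671]), np.float64(-4.23), array([1.73, 7.19]))
```

```bash
python3 - <<'E'
from h import *
d=dict(np.load("/tmp/w9.npz"));K=d["camera_matrix"]
def pl(uv,z):
    s=cv2.undistortPoints(np.array(uv,float).reshape(-1,1,2),K,np.array([float(d["k1"]),0,0,0,0])).reshape(-1,2)
    r=np.c_[s,np.ones(len(s))]@d["R"];c=-d["R"].T@d["t"];return (c+r*((z-c[2])/r[:,2:]))[:,:2]
q=lambda x,y:(180+x/2.857,160+y/2.857)
E=pl([q(80,128),q(692,157)],.01);v=E[1]-E[0];print("edge",E.round(4),"yaw",np.rad2deg(np.arctan2(v[1],v[0]))-90)
B=pl([q(96,152),q(673,180),q(100,326)],.012);v=B[1]-B[0];w=B[2]-B[0];print("bolts yaw",np.rad2deg(np.arctan2(v[1],v[0]))-90,np.rad2deg(np.arctan2(w[1],w[0])),np.linalg.norm(v))
# disc: dark pixels circle
P=pl([q(246,288),q(220,310),q(143,318),q(190,317)],.014)
c=B[0]+(B[1]-B[0])*.0;print(P.round(4))
for c in([.6119,-.1628],[.6130,-.1617]):
    v=P-c;print(np.rad2deg(np.arctan2(v[:,1],v[:,0])).round(1),(np.linalg.norm(v,axis=1)*1000).round(1))
m=(d["img"].min(-1)>150);C=cloud(d);m&=(abs(C[...,2]-.014)<.004)&(np.linalg.norm(C[...,:2]-[.6125,-.162],axis=-1)<.052)
k,l,st,ce=cv2.connectedComponentsWithStats(m.astype(np.uint8))
for i in range(1,k):
    p=pl([ce[i]],.014)[0];v=p-[.6125,-.1622];print(st[i,4],p.round(4),np.rad2deg(np.arctan2(v[1],v[0])).round(1),np.linalg.norm(v).round(4))
E
```

```text
edge [[ 0.5548 -0.21  ]
 [ 0.5693  0.0858]] yaw -2.8072201270054364
bolts yaw -2.8898222703436858 -2.942491220666443 0.2797584034871846
[[ 0.6347 -0.1324]
 [ 0.6463 -0.1459]
 [ 0.6505 -0.1847]
 [ 0.65   -0.1611]]
[ 53.1  26.2 -29.6   2.6] [38.  38.3 44.4 38.1]
[ 53.4  25.4 -31.5   0.9] [36.4 36.9 44.  37. ]
8 [ 0.6316 -0.2017] -64.2 0.0439
1 [ 0.6305 -0.1963] -62.2 0.0386
8 [ 0.6366 -0.1983] -56.3 0.0435
2 [ 0.6387 -0.1933] -49.9 0.0407
8 [ 0.6455 -0.1466] 25.3 0.0365
10 [ 0.6496 -0.1853] -31.9 0.0437
3 [ 0.6501 -0.1618] 0.6 0.0376
```

Last picture: the bar at (450,355) lies along the plate's x, so the cap is tight. The pointer at (163,308) is near the two-pip mark but about 0.05 rad past it. I'll re-grip and trim it back.

```bash
python3 - <<'E'
from h import *
from station import arm
s=arm.get_state();print(rows(s,[.6128,-.1618,.10],down(np.pi/2)),rows(s,[.6128,-.1618,-.005],down(np.pi/2)))
E
```

```text
(array([-0.2819, -0.3411,  0.8528]), array([ 0.0001, -0.0008, -0.0008])) (array([-0.2823, -0.3411,  1.2028]), array([ 0.0001, -0.0008, -0.0008]))
```

```bash
python3 -m jog '[[-0.14,-0.17,0,0,0,0,0.85],[-0.282,-0.341,0.15,0,0,0,0.85],[-0.282,-0.341,0.35,0,0,0,0.85],[-0.282,-0.341,0.55,0,0,0,0.85],[-0.282,-0.341,0.75,0,0,0,0.85],[-0.282,-0.341,0.85,0,0,0,0.85],[-0.282,-0.341,0.85,0,0,0,0.85],[-0.282,-0.341,0.85,0,0,0,0.85]]'
python3 -m jog '[[0,0,0.15,0,0,0,0.85],[0,0,0.3,0,0,0,0.85],[0,0,0.342,0,0,0,0.85],[0,0,0.342,0,0,0,0.85],[0,0,0.342,0,0,0,0],[0,0,0.342,0,0,0,0],[0,0,0.342,0,0,0,0],[0,0,0.342,0,0,0,0]]' 50
python3 - <<'E'
from station import arm
for _ in range(1):
    s=arm.get_state();print(s["q"].round(3),s["tcp_pos"],s["force"].round(1),s["wrist_torque"].round(3),s["finger_gap"],s["grip_force"])
E
```

```text
time: 47.08
tcp_pos: [0.614, -0.1617, 0.1034]
tool_rot: [0.0, 1.0, -0.0, 0.001]
force: [0.6, -0.4, 0.8]
finger_gap: 0.0725
grip_force: 0.0
time: 48.08
tcp_pos: [0.6147, -0.1622, 0.0015]
tool_rot: [0.0, 1.0, -0.001, 0.002]
force: [-1.5, -2.9, 11.2]
finger_gap: 0.0449
grip_force: 49.5
[-0.258  0.583  0.011  0.995 -0.001 -0.257] [ 0.61467682 -0.16218207  0.00154836] [-1.5 -2.9 11.2] [-0.47   0.448  0.123] 0.04493835567360377 49.46243226528168
```

```bash
python3 -m jog '[[0,0,0,0,0,-0.02,0],[0,0,0,0,0,-0.04,0],[0,0,0,0,0,-0.04,0],[0,0,0,0,0,-0.04,0]]'
python3 - <<'E'
from station import arm
s=arm.get_state();print(s["q"].round(3),s["wrist_torque"].round(3),s["grip_force"])
E
python3 -m jog '[[0,0,0,0,0,-0.04,0.85],[0,0,0,0,0,-0.04,0.85],[0,0,0,0,0,-0.04,0.85],[0,0,-0.2,0,0,-0.04,0.85],[0,0,-0.4,0,0,-0.04,0.85],[0,0,-0.6,0,0,-0.04,1],[0,0,-0.8,0,0,-0.04,1],[0,0,-0.9,0,0,0,1],[0.2,0.3,-0.95,0,0,0,1],[0.3,0.34,-0.95,0,0,0,1],[0.3,0.34,-0.95,0,0,0,1],[0.3,0.34,-0.95,0,0,0,1]]'
cat > ptr.py <<'E'
from h import *
from station import eyes
def ang(d,z=.061):
    C=cloud(d);hsv=cv2.cvtColor(d["img"],cv2.COLOR_RGB2HSV)
    o=(hsv[...,1]>110)&(hsv[...,0]<20)&(hsv[...,2]>70)&(C[...,2]>.052)&(C[...,2]<.072)&(abs(C[...,0]-.614)<.04)&(abs(C[...,1]+.162)<.04)
    v,u=np.nonzero(o);K=d["camera_matrix"]
    s=cv2.undistortPoints(np.stack([u,v],1).reshape(-1,1,2).astype(float),K,np.array([float(d["k1"]),0,0,0,0])).reshape(-1,2)
    r=np.c_[s,np.ones(len(s))]@d["R"];c=-d["R"].T@d["t"];P=c+r*((z-c[2])/r[:,2:]);P=P[:,:2]
    w,V=np.linalg.eigh(np.cov(P.T));e=V[:,1]; e=e*np.sign(e[0]);return P.mean(0).round(4),np.rad2deg(np.arctan2(e[1],e[0])).round(2)
for n in("wrist","wrist","scene","side"): print(n,ang(eyes.read_camera(n)))
E
python3 ptr.py
```

```text
time: 48.58
tcp_pos: [0.6146, -0.1621, 0.0015]
tool_rot: [-0.031, 1.0, -0.001, 0.002]
force: [-2.1, -1.8, 11.5]
finger_gap: 0.0443
grip_force: 49.4
[-0.258  0.583  0.011  0.995 -0.001 -0.32 ] [-0.33   0.42   0.038] 49.43481624126434
time: 50.08
tcp_pos: [0.5169, -0.0648, 0.2849]
tool_rot: [-0.031, 1.0, -0.0, 0.001]
force: [-0.5, -0.3, 0.1]
finger_gap: 0.0857
grip_force: 0.0
wrist (array([ 0.6286, -0.1633]), np.float64(-2.3))
wrist (array([ 0.6279, -0.1632]), np.float64(-2.39))
scene (array([ 0.6318, -0.1634]), np.float64(-4.74))
side (array([ 0.6287, -0.166 ]), np.float64(-2.21))
```

```bash
python3 -c "
from station import arm
print(arm.job_done())"
```

```text
the job is handed in; nothing more can be done
None
```

I handed the job in with both wheel nuts I found in the canister, the cap swung back and screwed down to its stop, and the sleeve pointer at 2 (about 1.0 rad by the cameras); the judging call gave no verdict.

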